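# Build a layered cake in the squaring jig, clamp it and set the chill

### The job

Build the square cake squarely in the jig's pocket: the sponge flat on the bottom first, then every red jelly insert there is, and the dark chocolate plaque last on top. Once the plaque is on, press the jig's red lever down until it catches and stays down, and turn the chill knob until the yellow pointer stands level with the red mark (before, between or after, as you like). Leave the cake ring, the pot and the red mould where they are.

Things in the scene. Friction and masses are not known exactly. Their poses are not given: they have to be found in the camera images.
- jig: Fixed 12 mm plate, origin under the pocket centre; x points away from the robot, to the lever. Four steel L corner posts on it, straight to 54 mm above the plate, flared to 62, bound a 68 x 68 mm pocket for 64 mm layers. 42 mm of each side is open for fingers; grip across the jig's y: a white pusher stands in the +x gap, 13 mm outside the pocket. Plate: x -55 to 135, y -55 to 55 mm.
- pocket (a point): Centre of the pocket's floor, on top of the jig plate, 12 mm above the work surface; axes as the jig's.
- clamp_lever (a joint): Sprung clamp lever, rad: 0 up (arm rising 0.6 rad from its hinge towards the jig's +x), 0.6 fully down, level, on its stop. The hinge axis runs along the jig's y, 90 mm to +x of the pocket centre, 47 mm above the work surface. The pad needs up to 8 N; past about 0.48 a detent snaps it down and holds it. It moves the white pusher up to the stack (a nudge of at most 0.5 mm).
- lever_pad (a point): Centre of the top of the red 30 x 30 mm pad at the lever's end, 85 mm along the arm from the hinge and 8 mm above the arm's midline; moves with the lever (102 mm above the work surface when up, 55 when down). Press it with closed fingertips.
- chill_box: Fixed white control box, 130 (x) x 150 (y) x 30 mm high, origin under its centre on the work surface; yaw within 0.25 rad. It carries the knob, and the pointer's scale along its y, 42 mm to the +x of its centre.
- chill_knob (a joint): Angle of the black knob (rad), 0 to 5.0, growing clockwise seen from above; starts at 0.1 to 0.7. It stays where it is left (friction 0.04 Nm). At 0 its grip bar lies along the box's x. Each radian clockwise moves the pointer 20 mm towards the box's +y.
- chill_knob_grip (a point): On the knob's axis (20 mm to the -x of the box's centre), 67 mm above the work surface, at the height to grip its bar, which is 14 mm thick, 53 mm long and rises 7 mm above this point; the knob's round skirt (56 mm across) lies 23 mm below this point.
- pointer_tip (a point): Top of the tip (+x end) of the yellow pointer, a bar 16 (x) x 4 (y) x 7 mm on the box's scale; it moves along the box's y with the knob.
- mark (a point): Near end, at the top, of the red mark, a clip 12 (x) x 4 (y) x 7 mm fixed beside the scale in a different place each time; axes as the box's. The pointer is set when the two tips have the same y along the box, which the knob reaches at 1.6 to 3.8 rad.
- sponge: Rigid, deep-frozen. Origin at the centre of its underside, z up through its thickness, x and y square to its sides. Starts flat on the work surface in any of the stock places. Light brown sponge base, 64 x 64 x 20 mm, about 75 g.
- insert0: Rigid, deep-frozen. Origin at the centre of its underside, z up through its thickness, x and y square to its sides. Starts flat on the work surface in any of the stock places. Dark red jelly insert, 64 x 64 x 10 mm, about 45 g. One to three inserts are present; all look alike and may go in any order.
- insert1: Rigid, deep-frozen. Origin at the centre of its underside, z up through its thickness, x and y square to its sides. Starts flat on the work surface in any of the stock places. Dark red jelly insert, 64 x 64 x 10 mm, about 45 g. One to three inserts are present; all look alike and may go in any order.
- insert2: Rigid, deep-frozen. Origin at the centre of its underside, z up through its thickness, x and y square to its sides. Starts flat on the work surface in any of the stock places. Dark red jelly insert, 64 x 64 x 10 mm, about 45 g. One to three inserts are present; all look alike and may go in any order.
- plaque: Rigid, deep-frozen. Origin at the centre of its underside, z up through its thickness, x and y square to its sides. Starts flat on the work surface in any of the stock places. Dark chocolate plaque with three thin gold stripes, 64 x 64 x 10 mm, about 50 g.
- cake_ring: Bystander: loose steel cake ring, 90 mm across, 45 mm high, origin at the centre of its underside.
- pot: Bystander: loose grey pot with two side handles, about 100 mm across and 140 mm high, origin at the centre of its underside.
- mould: Bystander: loose red mould tray with cells, 170 x 100 x 30 mm, origin at the centre of its underside.

How it is judged:
By the outcome, as a careful person would: the job done as asked, in the order asked, and still so for the second after the job is handed in, with the robot touching nothing.
Of insert0, insert1, insert2 only 1 to 3 are there at a start; the rules pass over those that are not, and their reading is None.
At some moment in a run one of plaque may be knocked a few centimetres aside while the robot is not near it.
Once in a run the grip may slacken for a moment while it holds something.
It also fails if it takes over 210 s, if anything falls off the work surface, if the arm or the gripper's body presses on something with over 40 N, if the wrist force passes 120 N, or if a joint passes its speed limit or range.

### The arm

A 7-joint arm with a two-finger parallel gripper is mounted at the origin on the work surface. World frame = base frame: x ahead of the robot, y to its left, z up, the work surface at z = 0. Lengths are in m, angles in rad, forces in N, time in s.
With the tool pointing down it reaches from about 0.425 to 0.925 m from the base axis. Payload 6.8 kg.
Tool frame: the origin (TCP) lies between the finger pads; the fingertips stand r.tcp_to_tips ahead of it and the grasp point (between the pads) is the TCP (r.tcp_to_tips is the distance from the TCP to the fingertips, in m); z points along the fingers, y is the line along which they close (so a half turn about z gives the same grasp; the last joint's range is limited). The gripper opens to 85 mm and grips with 20 to 120 N. Pads are 22 mm wide; open, the fingers measure 114 mm over their backs; the gripper's body (76 mm by 85 mm) begins 54 mm behind the grasp point. The pads swing forward as they close: fully open they stand 13 mm farther back than shut.
Start: joints at [1.143, 0.477, 0.022, 1.555, -0.011, 1.109, -0.083], TCP at [0.212, -0.641, 0.25] pointing down, gripper open.
Joint ranges: [-2.96, 2.96], [-0.34, 2.1], [-1.41, 1.46], [0.24, 2.44], [-1.37, 4.51], [0.17, 1.92], [-2.96, 2.96]. Speed limits (rad/s): [2.39, 2.39, 3.14, 3.14, 3.14, 3.14, 3.14].

### API

Orientations are given as a rotation vector (axis times angle).
In Python, from bench import r gives the robot as it stands.
- The arm moves only by the tool servo_tool, never from a script. Its argument "commands" is a list of rows, each a list of 2 entries, a list of its own where there are three numbers: the shift along the tool's x, y, z normalised to -1 to 1, where 1 is 250 mm, then the turn, a rotation vector about the tool's x, y, z normalised to -1 to 1, where 1 is 90 degrees. In form: [[[dx, dy, dz], [ax, ay, az]], ...]. A call has 1 to 20 rows; each row is the pose to reach, as a shift and turn from the pose commanded when the call began, along the tool's axes at that moment; what a row does not reach only later rows make up. A row lasts 1/10 s, in which the tool goes at most 50 mm and 8.59 degrees, less where a joint would pass 70% of its speed; a pose out of reach is approached as far as the arm can. A call with a number of a shift or a turn outside -1 to 1 is refused whole. A call with a gripper value outside its range is refused whole. "claw" is the closure, from 0 (fully open) to 1 (shut), set as the call begins (left out, the last holds). The fingers move at their own pace and stop on an object; "squeeze" is the grip in N (left out, the last holds). Time passes only in rows, so rows that repeat a pose let the fingers close. It gives the time, the measured TCP pose, the force, the opening and the grip force at its end, in the units of the state.
- r.get_obs(): the state, without advancing time (a new reading comes with each control period).
- r.grab_frame(name): name is "scene" or "top" or "wrist"; returns (picture, depth): 480x640x3 uint8, red, green, blue; 480x640 float32, m along the optical axis (not along the pixel's ray), 0 where there is no reading.
- r.camera_model(name): a dict with "fx", "fy", "cx", "cy" (pixels), "extrinsics" (4x4, takes a point from camera to world coordinates); the wrist camera has in their place "hand_eye" (4x4, takes a point from camera to tool coordinates, whose origin is the TCP and whose axes are the flange's). Camera axes: x right, y down, z forward; pixel columns grow to the right and rows downward; lengths in m; the calibration is good to about 2 mm. A picture is of the moment at which its call begins: read the wrist's pose just before it. camera_model takes no time and is no camera call.
- r.hand_in(): hands the job in; it is judged then, once.
Trained networks look in the newest picture that a camera, given by its name, has taken for a name from the list of things; names that differ only in an ending like _2 or _b are one class to them, and where a whole thing is asked for, a point or a joint stands for the part that bears it (a point fixed in the world has none). Each returns a list of dicts, best first, with "confidence" (0 to 1); they miss things now and then, are a little off and sometimes report something else, mostly with a low value. They report only what shows in the picture. A call takes as long as a camera call.
- r.boxes_of(camera, target): "uv" ([column, row] in pixels, amid what is visible of it).
- r.mark_of(camera, target): "uv" ([column, row] in pixels: a listed point, or the origin of a listed thing).
The state is a dict: "clock": time; "joints": joint angles; "qvel": joint speeds; "tau": joint torques, N m; "tcp_pos": TCP position; "orientation": TCP orientation; "contact_force": force on the tool from outside, world axes, zero at the start; "moment": the same for the moment, N m; "grip_width": finger opening in m; "gripper_force": force on a finger pad.
Only numpy, scipy, OpenCV 4.12 (cv2) and the standard library are available. Lean on these libraries where they do the work, as an engineer would, in place of code of your own. Each camera call takes 0.05 s, during which the arm holds its last target. There are 200 camera calls.

## Working session

There is one attempt and no reset: what is moved stays moved. The work goes in short steps, Python scripts to look and compute and a tool call to move; the robot and the scene stay as the last step left them, time stands still between calls to the robot, and variables do not carry over. Pictures are saved under pics/ and viewed, at most 14 in all, crops included, and the job is handed in when it is done.

Besides the shell and the picture viewer there is one more tool, called after "Request:" by a JSON object that holds its "op" and its "data". servo_tool: Moves the arm, as the interface text tells. Scaled input: -1 to 1 covers 250 mm each way for a shift and 90 degrees each way for a turn. Its arguments: {"type":"object","properties":{"commands":{"type":"array"},"claw":{"type":"number"},"squeeze":{"type":"number"}},"required":["commands"]}

```bash
ls; mkdir -p pics
python3 - <<'E'
from bench import r
import cv2,numpy as np
o=r.get_obs();print(o['clock'],o['tcp_pos'],o['orientation'],r.tcp_to_tips,o['contact_force'])
for c in ("scene","top"):
    m=r.camera_model(c);print(c,m['fx'],m['cx'],m['cy'],np.round(m['extrinsics'],3).tolist())
    p,d=r.grab_frame(c);cv2.imwrite(f'pics/{c}0.png',p[:,:,::-1]);np.save(f'{c}_d.npy',d)
print(r.camera_model('wrist'))
for t in "jig pocket lever_pad chill_box chill_knob_grip pointer_tip mark sponge insert0 plaque cake_ring pot mould".split():
    print(t,[(np.round(x['uv']).tolist(),round(x['confidence'],2)) for x in r.mark_of('top',t)])
E
```

```text
pics
0.0 [ 0.21200655 -0.64025119  0.24933394] [-3.09977400e+00 -4.99845002e-01  6.87311152e-04] 0.019 [-0.43240289 -0.16399684 -0.29306637]
scene 440.50098408283213 321.51320858317985 237.97011826865682 [[0.16, 0.712, -0.683, 1.233], [0.987, -0.128, 0.098, -0.133], [-0.017, -0.69, -0.724, 0.87], [0.0, 0.0, 0.0, 1.0]]
top 439.5681666739523 313.41539138329074 242.51245072712805 [[0.026, -0.993, 0.111, 0.397], [-1.0, -0.025, 0.006, -0.01], [-0.003, -0.111, -0.994, 1.154], [0.0, 0.0, 0.0, 1.0]]
{'fx': 398.2562859931018, 'fy': 398.2562859931018, 'cx': 322.1340260935846, 'cy': 236.0592799876549, 'hand_eye': array([[-9.50769898e-05, -9.45584487e-01, -3.25376656e-01,
         8.47134876e-02],
       [ 9.99999995e-01, -8.04078621e-05, -5.85308192e-05,
        -2.69022034e-04],
       [ 2.91829934e-05, -3.25376660e-01,  9.45584490e-01,
        -1.24407490e-01],
       [ 0.00000000e+00,  0.00000000e+00,  0.00000000e+00,
         1.00000000e+00]])}
jig [([306.0, 266.0], 0.73)]
pocket [([307.0, 266.0], 0.79), ([205.0, 241.0], 0.72), ([444.0, 232.0], 0.26)]
lever_pad [([324.0, 199.0], 0.68)]
chill_box [([214.0, 238.0], 0.9)]
chill_knob_grip [([204.0, 238.0], 0.71), ([392.0, 295.0], 0.46), ([444.0, 290.0], 0.2)]
pointer_tip []
mark [([394.0, 297.0], 0.39)]
sponge [([443.0, 291.0], 0.8)]
insert0 [([216.0, 308.0], 0.88), ([398.0, 246.0], 0.6), ([392.0, 296.0], 0.59)]
plaque [([448.0, 233.0], 0.66), ([209.0, 239.0], 0.51)]
cake_ring [([248.0, 170.0], 0.6)]
pot [([152.0, 312.0], 0.94)]
mould [([500.0, 317.0], 0.77)]
```

View pics/top0.png

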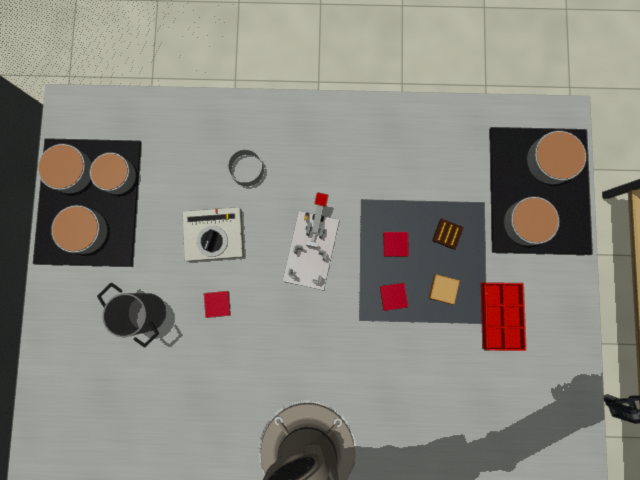

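View pics/scene0.png

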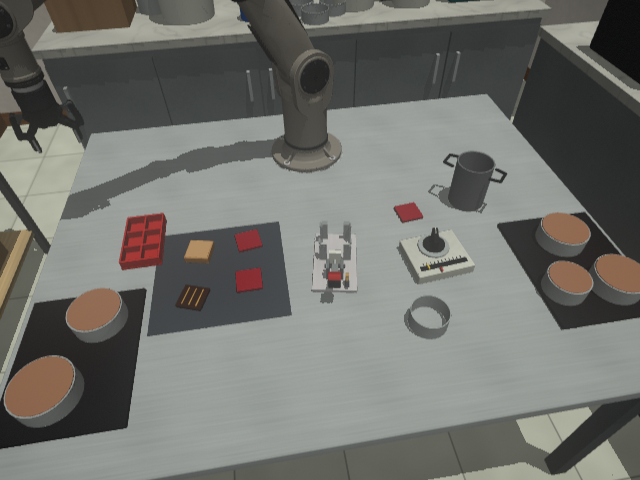

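The top view shows three inserts at (216,304), (396,244) and (393,296), the plaque at (447,233) and the sponge at (445,289). The jig is at (310,255) with its lever pad at (321,199), and the box at (212,234). The ring, pot and mould sit at (246,168), (130,312) and (503,316). The scene view shows the same layout.

```bash
cat > h.py <<'E'
from bench import r
import cv2,numpy as np
from scipy.spatial.transform import Rotation as R
def tool(o=None):
    o=o or r.get_obs();T=np.eye(4);T[:3,:3]=R.from_rotvec(o['orientation']).as_matrix();T[:3,3]=o['tcp_pos'];return T
def cam(c,T=None):
    m=r.camera_model(c);return m,(m['extrinsics'] if 'extrinsics' in m else (tool() if T is None else T)@m['hand_eye'])
def ray(c,uv,z,T=None):
    "pixel(s) -> world on plane z"
    m,E=cam(c,T);uv=np.atleast_2d(uv).astype(float)
    d=np.c_[(uv[:,0]-m['cx'])/m['fx'],(uv[:,1]-m['cy'])/m['fy'],np.ones(len(uv))]@E[:3,:3].T
    return E[:3,3]+d*((z-E[2,3])/d[:,2])[:,None]
def pt(c,uv,depth,T=None):
    m,E=cam(c,T);u,v=uv;return (E@[(u-m['cx'])/m['fx']*depth,(v-m['cy'])/m['fy']*depth,depth,1])[:3]
def proj(c,P,T=None):
    m,E=cam(c,T);p=np.linalg.inv(E)@[*P,1];return m['fx']*p[0]/p[2]+m['cx'],m['fy']*p[1]/p[2]+m['cy']
def shot(name,c='wrist'):
    T=tool();p,d=r.grab_frame(c);cv2.imwrite(f'pics/{name}.png',p[:,:,::-1]);np.savez(f'{name}.npz',p=p,d=d,T=T);return p,d,T
def load(name):
    f=np.load(name+'.npz');return f['p'],f['d'],f['T']
def mask(p,kind):
    h=cv2.cvtColor(p,cv2.COLOR_RGB2HSV);H,S,V=h[...,0].astype(int),h[...,1],h[...,2]
    if kind=='red':return (((H<6)|(H>172))&(S>150)&(V>70)).astype(np.uint8)
    if kind=='sponge':return ((H>10)&(H<25)&(S>70)&(V>150)).astype(np.uint8)
    if kind=='plaque':return ((H<28)&(S>80)&(V<120)&(V>15)|((H>12)&(H<30)&(S>110)&(V>90))).astype(np.uint8)
def squares(c,p,kind,z,T=None,side=.064,tol=.012):
    "top faces of given colour: (x,y,yaw mod 90deg,w,h)"
    k=cv2.morphologyEx(mask(p,kind),cv2.MORPH_CLOSE,np.ones((5,5)));out=[]
    for q in cv2.findContours(k,cv2.RETR_EXTERNAL,cv2.CHAIN_APPROX_NONE)[0]:
        if len(q)<30:continue
        w=ray(c,q[:,0],z,T)[:,:2]
        (x,y),(a,b),th=cv2.minAreaRect((w*1000).astype(np.float32))
        if abs(a/1000-side)<tol and abs(b/1000-side)<tol:
            out.append([round(x/1000,4),round(y/1000,4),round((th+45)%90-45,1),round(a,1),round(b,1)])
    return out
def rows(*tgts):
    "targets (x,y,z,yaw deg of tool y-axis mod 180|None) -> shift/turn from current measured pose, tool kept straight down"
    T=tool();cur=np.degrees(np.arctan2(T[1,1],T[0,1]));
    for x,y,z,a in tgts:
        a=cur if a is None else cur+((a-cur+90)%180-90)
        t=np.radians(a);Y=np.array([np.cos(t),np.sin(t),0]);Z=np.array([0,0,-1.]);G=np.c_[np.cross(Y,Z),Y,Z]
        s=T[:3,:3].T@(np.array([x,y,z])-T[:3,3])/.25;v=R.from_matrix(T[:3,:3].T@G).as_rotvec()/(np.pi/2)
        print([[round(float(i),4) for i in s],[round(float(i),4) for i in v]],'max',round(float(abs(s).max()),2))
E
python3 - <<'E'
from h import *
T=tool();print(np.round(T,3).tolist(), np.degrees(np.arctan2(T[1,1],T[0,1])))
p=cv2.imread('pics/top0.png')[:,:,::-1].copy()
for k,z in(('red',.01),('sponge',.02),('plaque',.01)):print(k,squares('top',p,k,z,tol=.02))
for n,uv,z in(('jig',(306,266),.0),('pad',(321,199),.1),('box',(212,234),.03),('knob',(211,240),.07),('ring',(246,168),.02),('pot',(128,314),.1),('mould',(503,316),.02)):print(n,ray('top',uv,z)[0].round(3))
rows((.5,-.2,.3,90),(.5,-.2,.3,0))
E
```

```text
[[0.949, 0.314, 0.0, 0.212], [0.314, -0.949, -0.0, -0.641], [0.0, 0.0, -1.0, 0.25], [0.0, 0.0, 0.0, 1.0]] -71.67743437755269
red [[0.3595, 0.2429, 6.6, 61.5, 62.3], [0.3906, -0.213, 9.7, 63.6, 64.2], [0.5267, -0.2179, 1.4, 63.2, 64.4]]
sponge [[0.4129, -0.3423, -13.1, 61.5, 61.7]]
plaque [[0.413, -0.3434, -13.5, 68.6, 66.3], [0.5578, -0.3541, -20.3, 62.8, 63.6]]
jig [0.464 0.015 0.   ]
pad [ 0.622 -0.02   0.1  ]
box [0.538 0.259 0.03 ]
knob [0.518 0.251 0.07 ]
ring [0.718 0.18  0.02 ]
pot [0.333 0.432 0.1  ]
mould [ 0.348 -0.49   0.02 ]
[[1.647, -1.3119, -0.1987], [0.0, -0.0, 0.2036]] max 1.65
[[1.647, -1.3119, -0.1987], [0.0001, 0.0, -0.7964]] max 1.65
```

Request:
{"op": "servo_tool", "data": {"commands": [[[0.83, -0.486, -0.1], [0, 0, 0.1]], [[0.83, -0.486, -0.1], [0, 0, 0.1]], [[0.83, -0.486, -0.1], [0, 0, 0.1]], [[0.83, -0.486, -0.1], [0, 0, 0.1]], [[0.83, -0.486, -0.1], [0, 0, 0.1]]]}}

```text
clock: 1.25
tcp_pos: [0.373, -0.4578, 0.2759]
orientation: [3.131, 0.258, 0.002]
contact_force: [1.2, -0.3, 0.2]
grip_width: 0.0855
gripper_force: 0.0
```

```bash
python3 -c "
from h import *
rows((.53,-.28,.3,90))"
```

```text
[[0.736, -0.5986, -0.0959], [0.0001, -0.0006, 0.1047]] max 0.74
```

Request:
{"op": "servo_tool", "data": {"commands": [[[0.736, -0.599, -0.096], [0, 0, 0.105]], [[0.736, -0.599, -0.096], [0, 0, 0.105]], [[0.736, -0.599, -0.096], [0, 0, 0.105]], [[0.736, -0.599, -0.096], [0, 0, 0.105]], [[0.736, -0.599, -0.096], [0, 0, 0.105]], [[0.736, -0.599, -0.096], [0, 0, 0.105]], [[0.736, -0.599, -0.096], [0, 0, 0.105]], [[0.736, -0.599, -0.096], [0, 0, 0.105]]]}}

```text
clock: 2.05
tcp_pos: [0.5273, -0.284, 0.2991]
orientation: [3.141, -0.007, -0.001]
contact_force: [-0.4, 0.3, 0.3]
grip_width: 0.0857
gripper_force: 0.0
```

Run:
```python
from h import *
p,d,T=shot('w1')
for k,z in(('red',.01),('sponge',.02),('plaque',.01)):print(k,squares('wrist',p,k,z,T))
# heights by depth, scale check
for s in squares('wrist',p,'red',.01,T)+squares('wrist',p,'sponge',.02,T):
    u,v=proj('wrist',(s[0],s[1],.01),T);print(pt('wrist',(u,v),np.median(d[int(v)-3:int(v)+4,int(u)-3:int(u)+4]),T).round(4))
rows((.6,.0,.32,90))
```

```text
red [[0.3913, -0.2134, 9.3, 65.5, 64.2], [0.5273, -0.2181, 1.2, 63.8, 63.9]]
sponge [[0.4122, -0.34, -13.6, 61.5, 63.5]]
plaque [[0.4103, -0.3425, -13.4, 68.2, 72.3], [0.5575, -0.3537, -20.3, 62.8, 62.5]]
[ 0.392  -0.2136  0.0114]
[ 0.5275 -0.2182  0.0108]
[ 0.4176 -0.3385  0.0212]
[[0.2857, -1.1386, -0.0843], [0.0004, 0.0005, -0.0032]] max 1.14
```

View pics/w1.png

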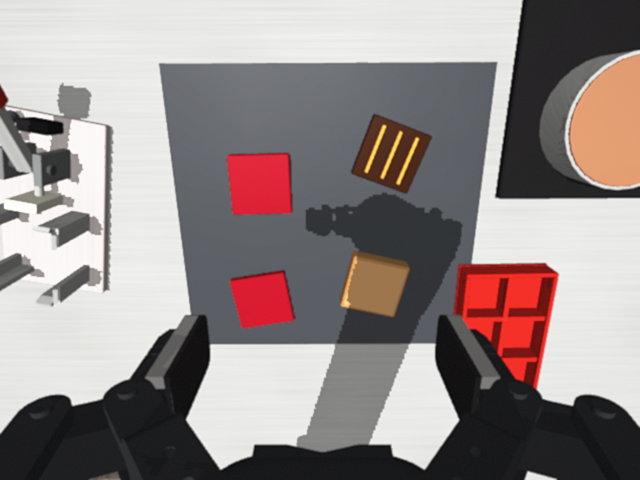

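The wrist view shows two inserts at (260,183) and (262,299), the plaque at (391,153), the sponge at (375,285) partly in shadow, and the mould at (510,320). Both cameras agree to about 1 mm. Next I look at the jig and box.

Request:
{"op": "servo_tool", "data": {"commands": [[[0.1, -1, 0], [0, 0, 0]], [[0.1, -1, 0], [0, 0, 0]], [[0.1, -1, 0], [0, 0, 0]], [[0.1, -1, 0], [0, 0, 0]], [[0.1, -1, 0], [0, 0, 0]]]}}

```text
clock: 2.6
tcp_pos: [0.5533, -0.0339, 0.2995]
orientation: [3.141, -0.009, 0.0]
contact_force: [0.8, -0.2, 0.5]
grip_width: 0.0855
gripper_force: 0.0
```

Request:
{"op": "servo_tool", "data": {"commands": [[[0.1, -0.54, 0], [0, 0, 0]], [[0.1, -0.54, 0], [0, 0, 0]], [[0.1, -0.54, 0], [0, 0, 0]], [[0.1, -0.54, 0], [0, 0, 0]], [[0.1, -0.54, 0], [0, 0, 0]], [[0.1, -0.54, 0], [0, 0, 0]]]}}

```text
clock: 3.2
tcp_pos: [0.5792, 0.0982, 0.2991]
orientation: [3.14, -0.009, -0.001]
contact_force: [0.4, -0.1, -0.2]
grip_width: 0.0857
gripper_force: 0.0
```

Run:
```python
from h import *
p,d,T=shot('w2');print(T.round(3).tolist())
for t in "jig pocket lever_pad chill_box chill_knob_grip pointer_tip mark insert0".split():
    print(t,[(np.round(x['uv']).tolist(),round(x['confidence'],2)) for x in r.mark_of('wrist',t)])
print(squares('wrist',p,'red',.01,T))
cv2.imwrite('pics/w2b.png',cv2.resize(p,None,fx=1.25,fy=1.25)[:,:,::-1])
```

```text
[[1.0, -0.006, -0.0, 0.579], [-0.006, -1.0, -0.001, 0.098], [-0.0, 0.001, -1.0, 0.299], [0.0, 0.0, 0.0, 1.0]]
jig [([396.0, 278.0], 0.86)]
pocket [([398.0, 282.0], 0.63)]
lever_pad [([472.0, 160.0], 0.7), ([66.0, 375.0], 0.35)]
chill_box [([178.0, 218.0], 0.74)]
chill_knob_grip [([161.0, 258.0], 0.96)]
pointer_tip [([193.0, 174.0], 0.5)]
mark [([162.0, 180.0], 0.45)]
insert0 [([204.0, 357.0], 0.94), ([607.0, 226.0], 0.82), ([578.0, 333.0], 0.7), ([164.0, 177.0], 0.29)]
[[0.3906, -0.2123, 9.2, 65.3, 64.5], [0.5275, -0.2182, 1.3, 64.4, 66.9]]
```

View pics/w2b.png

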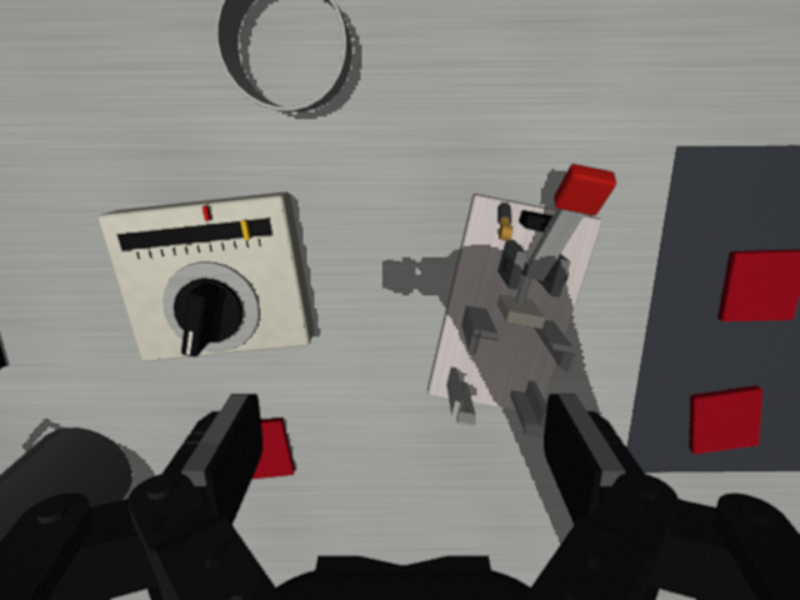

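Run:
```python
from h import *
p,d,T=load('w2');g=cv2.cvtColor(p,cv2.COLOR_RGB2GRAY)
def sub(l,z,w=4):
    q=np.array(l,np.float32)/1.25;q=cv2.cornerSubPix(g,q.reshape(-1,1,2).copy(),(w,w),(-1,-1),(3,30,.01))[:,0];return q,ray('wrist',q,z,T)[:,:2]
q,J=sub([(472,195),(601,220),(429,392)],.012);print(q,J.round(4).tolist())
e=lambda v:(np.linalg.norm(v).round(4),np.degrees(np.arctan2(v[1],v[0])).round(2))
print('jig x',e(J[0]-J[2]),'y',e(J[0]-J[1]))
q,B=sub([(100,215),(285,193),(310,343),(142,360)],.03);print(q,B.round(4).tolist(),B.mean(0))
print('box x',e(B[0]-B[3]),e(B[1]-B[2]),'y',e(B[0]-B[1]),e(B[3]-B[2]))
# from top too
p,d,T2=p,d,T
for n,uv,z in(('pad',(468,151),.1),('knob',(161,258),.067),('ptr',(246/1.25,222/1.25),.037),('mark',(208/1.25,220/1.25),.037)):print(n,ray('wrist',uv,z,T)[0].round(4))
for uv in((468,150),(161,245),(161,228)):
    print(uv,pt('wrist',uv,np.median(d[uv[1]-2:uv[1]+3,uv[0]-2:uv[0]+3]),T).round(4))
c=cv2.resize(p[140:360,320:520],None,fx=3,fy=2.7,interpolation=cv2.INTER_CUBIC);cv2.imwrite('pics/jigc.png',c[:,:,::-1])
```

```text
[[379.63077 155.42715]
 [480.8     176.     ]
 [342.23285 313.74362]] [[0.6088, 0.0394], [0.587, -0.0666], [0.4256, 0.0757]]
jig x (np.float64(0.1867), np.float64(-11.21)) y (np.float64(0.1083), np.float64(78.39))
[[ 78.88085 172.70125]
 [228.      154.4    ]
 [246.4781  274.67435]
 [113.72454 287.71695]] [[0.5961, 0.3391], [0.6131, 0.19], [0.4846, 0.1807], [0.47, 0.3268]] [0.54096785 0.25916208]
box x (np.float64(0.1267), np.float64(5.55)) (np.float64(0.1288), np.float64(4.15)) y (np.float64(0.15), np.float64(96.5)) (np.float64(0.1468), np.float64(95.72))
pad [ 0.6236 -0.0186  0.1   ]
knob [0.5196 0.2542 0.067 ]
ptr [0.5918 0.2207 0.037 ]
mark [0.5936 0.2502 0.037 ]
(468, 150) [ 0.6253 -0.0159  0.107 ]
(161, 245) [0.5357 0.2491 0.0745]
(161, 228) [0.5458 0.2556 0.0539]
```

```bash
python3 -c "
from h import *
rows((.54,-.003,.22,-101.35))"
```

```text
[[-0.1553, 0.4155, 0.3175], [-0.0, -0.0001, 0.1244]] max 0.42
```

Request:
{"op": "servo_tool", "data": {"commands": [[[-0.155, 0.4155, 0.3175], [0, 0, 0.124]], [[-0.155, 0.4155, 0.3175], [0, 0, 0.124]], [[-0.155, 0.4155, 0.3175], [0, 0, 0.124]], [[-0.155, 0.4155, 0.3175], [0, 0, 0.124]], [[-0.155, 0.4155, 0.3175], [0, 0, 0.124]]]}}

```text
clock: 4.15
tcp_pos: [0.5399, -0.0032, 0.2198]
orientation: [-3.126, 0.311, 0.001]
contact_force: [0.3, -0.0, -0.1]
grip_width: 0.0856
gripper_force: 0.0
```

Run:
```python
from h import *
from scipy.ndimage import map_coordinates
from scipy.optimize import least_squares
p,d,T=shot('w3')
g=cv2.GaussianBlur(cv2.cvtColor(p,cv2.COLOR_RGB2GRAY),(0,0),1).astype(float)
def loc(c,yaw,P):t=np.radians(yaw);return np.array([c[0]+P[0]*np.cos(t)-P[1]*np.sin(t),c[1]+P[0]*np.sin(t)+P[1]*np.cos(t)])
def PW(s,P,z):w=loc(s[:2],s[2],P);return np.array(proj('wrist',(w[0],w[1],z),T))
s=np.array([.4665,.0123,-11.35])
edges=[[(x,.055),(0,1)] for x in np.linspace(-.05,.13,60)]+[[(x,-.055),(0,-1)] for x in np.linspace(-.05,.13,60)]+[[(.135,y),(1,0)] for y in np.linspace(-.05,.05,40)]+[[(-.055,y),(-1,0)] for y in np.linspace(-.05,.05,40)]
for it in range(3):
    obs=[]
    for P,n in edges:
        P=np.array(P);n=np.array(n);off=np.linspace(-.008,.008,65) if it==0 else np.linspace(-.004,.004,65)
        q=np.array([PW(s,P+n*o,.012) for o in off])
        v=map_coordinates(g,[q[:,1],q[:,0]],order=1,mode='nearest');gr=np.gradient(v);i=np.argmax(abs(gr))
        if abs(gr[i])>2 :obs.append((P,n,off[i]))
    def f(x):
        return [((loc(x[:2],x[2],P)-loc(s[:2],s[2],P+n*o))@(loc((0,0),s[2],n)))*1e3 for P,n,o in obs]
    sol=least_squares(f,s,loss='cauchy',f_scale=.4,x_scale=[1e-3,1e-3,.1]);s=sol.x
    rs=np.array(f(s));print(s.round(4),len(obs),np.median(abs(rs)).round(2))
for k,n in enumerate([(0,1),(0,-1),(1,0),(-1,0)]):
    a=[x for (P,m,o),x in zip(obs,rs) if m[0]==n[0] and m[1]==n[1]];print(n,len(a),np.median(a).round(2) if a else '')
c=p.copy()
def poly(pts,z,col):cv2.polylines(c,[np.array([PW(s,P,z) for P in pts],np.int32)],True,col,1)
poly([(-.055,-.055),(.135,-.055),(.135,.055),(-.055,.055)],.012,(0,255,0))
poly([(-.034,-.034),(.034,-.034),(.034,.034),(-.034,.034)],.066,(0,0,255))
poly([(-.034,-.034),(.034,-.034),(.034,.034),(-.034,.034)],.012,(255,255,0))
cv2.imwrite('pics/w3o.png',cv2.resize(c,(800,600))[:,:,::-1])
```

```text
Traceback (most recent call last):
  File "h.py", line 16, in proj
    m,E=cam(c,T);p=np.linalg.inv(E)@[*P,1];return m['fx']*p[0]/p[2]+m['cx'],m['fy']*p[1]/p[2]+m['cy']
        ~~~^^^^^
  File "h.py", line 7, in cam
    m=r.camera_model(c);return m,(m['extrinsics'] if 'extrinsics' in m else (tool() if T is None else T)@m['hand_eye'])
ValueError: time passes only in moves, steps and waits
```

```bash
sed -i 's/^def cam(c,T=None):/import functools\ncmod=functools.lru_cache(lambda c:r.camera_model(c))\ndef cam(c,T=None):/; s/m=r.camera_model(c);return/m=cmod(c);return/' h.py
cat > jig.py <<'E'
from h import *
from scipy.ndimage import map_coordinates
from scipy.optimize import least_squares
import sys
p,d,T=load(sys.argv[1])
g=cv2.GaussianBlur(cv2.cvtColor(p,cv2.COLOR_RGB2GRAY),(0,0),1).astype(float)
def loc(c,yaw,P):t=np.radians(yaw);return np.array([c[0]+P[0]*np.cos(t)-P[1]*np.sin(t),c[1]+P[0]*np.sin(t)+P[1]*np.cos(t)])
def PW(s,P,z):w=loc(s[:2],s[2],P);return np.array(proj('wrist',(w[0],w[1],z),T))
def fit(s,z,xl,xh,yl,yh,its=3):
    edges=[[(x,yh),(0,1)] for x in np.linspace(xl+.005,xh-.005,60)]+[[(x,yl),(0,-1)] for x in np.linspace(xl+.005,xh-.005,60)]+[[(xh,y),(1,0)] for y in np.linspace(yl+.005,yh-.005,50)]+[[(xl,y),(-1,0)] for y in np.linspace(yl+.005,yh-.005,50)]
    for it in range(its):
        obs=[]
        for P,n in edges:
            P=np.array(P);n=np.array(n);off=np.linspace(-1,1,65)*(.008 if it==0 else .004)
            q=np.array([PW(s,P+n*o,z) for o in off])
            v=map_coordinates(g,[q[:,1],q[:,0]],order=1,mode='nearest');gr=np.gradient(v);i=np.argmax(abs(gr))
            if abs(gr[i])>1.5:obs.append((P,n,off[i]))
        f=lambda x:[((loc(x[:2],x[2],P)-loc(s[:2],s[2],P+n*o))@(loc((0,0),s[2],n)))*1e3 for P,n,o in obs]
        x=least_squares(f,s,loss='cauchy',f_scale=.4,x_scale=[1e-3,1e-3,.1]).x;s=x
    rs=np.array([((loc(s[:2],s[2],P)-loc(s[:2],s[2],P+n*o))@loc((0,0),s[2],n))*1e3 for P,n,o in obs])
    print(s.round(4),len(obs),np.median(abs(rs)).round(2))
    for n in [(0,1),(0,-1),(1,0),(-1,0)]:
        a=[x for (P,m,o),x in zip(obs,rs) if tuple(m)==n];print(n,len(a),np.percentile(a,[25,50,75]).round(2) if a else '')
    return s
c=p.copy()
def poly(s,pts,z,col):cv2.polylines(c,[np.array([PW(s,P,z) for P in pts],np.int32)],True,col,1)
E
cat > j1.py <<'E'
from jig import *
s=fit(np.array([.4665,.0123,-11.35]),.012,-.055,.135,-.055,.055)
poly(s,[(-.055,-.055),(.135,-.055),(.135,.055),(-.055,.055)],.012,(0,255,0))
poly(s,[(-.034,-.034),(.034,-.034),(.034,.034),(-.034,.034)],.066,(0,0,255))
poly(s,[(-.034,-.034),(.034,-.034),(.034,.034),(-.034,.034)],.012,(255,255,0))
cv2.imwrite('pics/w3o.png',cv2.resize(c,(800,600))[:,:,::-1])
E
python3 j1.py w3; python3 j1.py w2|head -1;  python3 j1.py w3|head -1
```

```text
[ 4.65100e-01  1.12000e-02 -1.12874e+01] 134 0.56
(0, 1) 54 [-0.25  0.19  0.5 ]
(0, -1) 30 [2.16 2.63 2.88]
(1, 0) 47 [-0.13  0.    0.94]
(-1, 0) 3 [-4.   -4.   -0.88]
[  0.4649   0.0115 -11.1386] 111 1.13
[ 4.65100e-01  1.12000e-02 -1.12874e+01] 134 0.56
```

View pics/w3o.png

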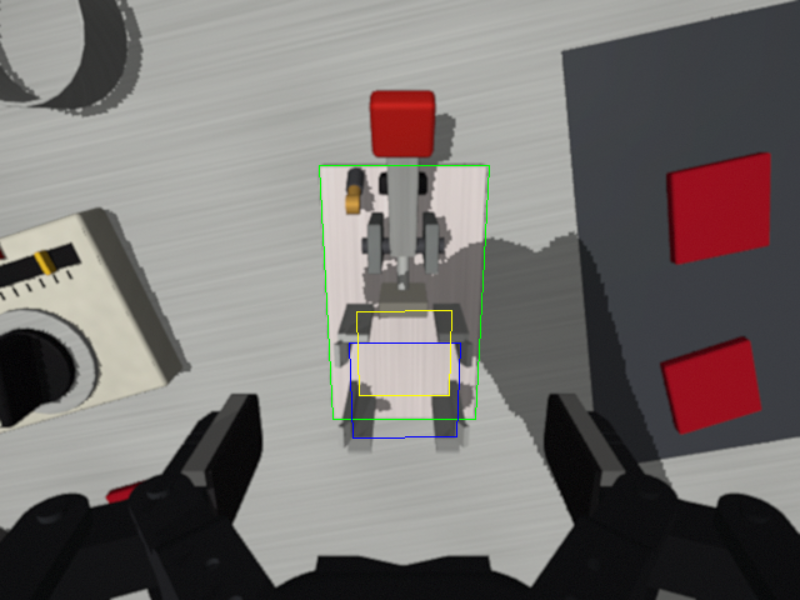

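```bash
cat > j2.py <<'E'
from jig import *
s=np.array([.4653,.0124,-11.3])
a=p.astype(float)/255;c=(np.clip(a**.55,0,1)*255).astype(np.uint8);K=5
c=cv2.resize(c[225:345,258:398],None,fx=K,fy=K,interpolation=cv2.INTER_CUBIC)
def pl(pts,z,col):cv2.polylines(c,[np.array([(PW(s,P,z)-[258,225]+.5)*K for P in pts],np.int32)],True,col,1)
q=[(-.034,-.034),(.034,-.034),(.034,.034),(-.034,.034)]
pl(q,.066,(0,0,255));pl(q,.012,(255,255,0));pl([(-.055,-.055),(.135,-.055),(.135,.055),(-.055,.055)],.012,(0,255,0))
cv2.imwrite('pics/w3z.png',c[:,:,::-1])
E
python3 j2.py w3
```

```text
(no output)
```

View pics/w3z.png

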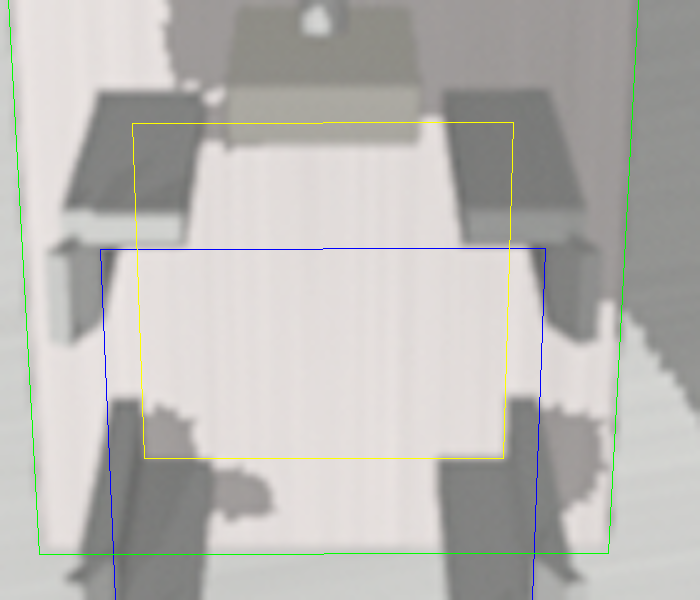

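The zoom shows the model lines sitting on the plate edges and post bases to about 0.5 mm, so the jig is at (.4653, .0124) with yaw −11.3°. Now to the sponge.

```bash
python3 -c "
from h import *
rows((.476,-.172,.17,-102),(.413,-.341,.12,-103.5))"
```

```text
[[-0.1215, 0.7178, 0.2014], [-0.0006, -0.0007, 0.0082]] max 0.72
[[-0.2368, 1.4302, 0.4005], [-0.0006, -0.0007, 0.0249]] max 1.43
```

Request:
{"op": "servo_tool", "data": {"commands": [[[-0.12, 0.718, 0.1], [0, 0, 0.01]], [[-0.12, 0.718, 0.1], [0, 0, 0.01]], [[-0.12, 0.718, 0.1], [0, 0, 0.01]], [[-0.12, 0.718, 0.1], [0, 0, 0.01]]]}}

```text
clock: 4.6
tcp_pos: [0.4755, -0.1749, 0.1957]
orientation: [3.123, -0.334, 0.003]
contact_force: [0.4, -0.7, -0.4]
grip_width: 0.0852
gripper_force: 0.0
```

Request:
{"op": "servo_tool", "data": {"commands": [[[-0.117, 0.712, 0.3], [0, 0, 0.015]], [[-0.117, 0.712, 0.3], [0, 0, 0.015]], [[-0.117, 0.712, 0.3], [0, 0, 0.015]], [[-0.117, 0.712, 0.3], [0, 0, 0.015]], [[-0.117, 0.712, 0.3], [0, 0, 0.015]], [[-0.117, 0.712, 0.3], [0, 0, 0.015]]]}}

```text
clock: 5.2
tcp_pos: [0.4106, -0.3409, 0.1202]
orientation: [-3.119, 0.371, -0.002]
contact_force: [0.6, 0.6, -0.2]
grip_width: 0.0851
gripper_force: 0.0
```

```bash
cat > sq.py <<'E'
# usage: sq.py name x y yaw ztop half : refine a square layer's top face from a stored wrist shot (global edges)
import sys
from jig import *
a=[float(v) for v in sys.argv[2:6]]
s=fit(np.array(a[:3]),a[3],-.032,.032,-.032,.032)
E
python3 - <<'E'
from h import *
p,d,T=shot('w4');print(T[:3,3].round(4))
for k in('sponge','plaque'):print(squares('wrist',p,k,.02,T))
E
python3 sq.py w4 .413 -.341 -13.5 .02
```

```text
[ 0.4106 -0.3409  0.1202]
[[0.4123, -0.3415, -13.6, 63.7, 63.2]]
[[0.414, -0.342, -13.6, 64.5, 66.7]]
[  0.4118  -0.3417 -13.4563] 198 0.38
(0, 1) 55 [0.25 0.38 0.63]
(0, -1) 60 [0.13 0.38 0.5 ]
(1, 0) 50 [0.13 0.13 0.13]
(-1, 0) 33 [0.63 1.38 1.38]
```

View pics/w4.png

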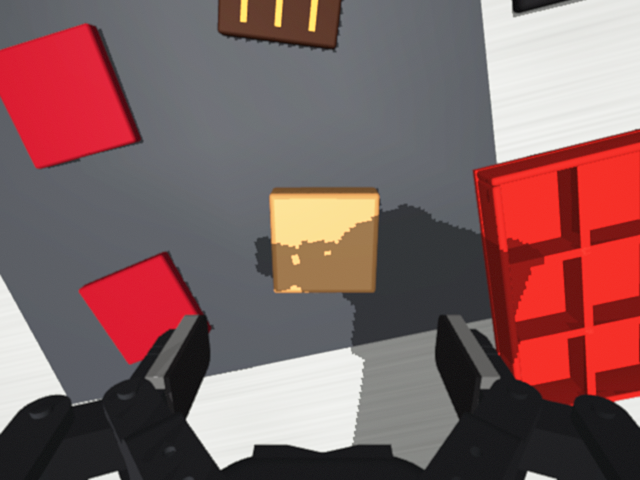

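The picture shows the sponge at (325,241), clear of the mould on the right and the insert at (145,305).

```bash
python3 -c "
from h import *
rows((.4122,-.3415,.023,-103.5))"
```

```text
[[0.004, 0.0061, 0.3904], [-0.0004, -0.0012, 0.0008]] max 0.39
```

Request:
{"op": "servo_tool", "data": {"commands": [[[0.004, 0.006, 0.2], [0, 0, 0.001]], [[0.004, 0.006, 0.34], [0, 0, 0.001]], [[0.004, 0.006, 0.37], [0, 0, 0.001]], [[0.004, 0.006, 0.39], [0, 0, 0.001]], [[0.004, 0.006, 0.39], [0, 0, 0.001]], [[0.004, 0.006, 0.39], [0, 0, 0.001]]]}}

```text
clock: 5.85
tcp_pos: [0.4113, -0.3428, 0.0241]
orientation: [3.118, -0.372, 0.004]
contact_force: [0.4, 0.6, -0.6]
grip_width: 0.0853
gripper_force: 0.0
```

Request:
{"op": "servo_tool", "data": {"commands": [[[0, 0, 0], [0, 0, 0]], [[0, 0, 0], [0, 0, 0]], [[0, 0, 0], [0, 0, 0]], [[0, 0, 0], [0, 0, 0]], [[0, 0, 0], [0, 0, 0]], [[0, 0, 0], [0, 0, 0]]], "claw": 0.5, "squeeze": 40}}

```text
clock: 6.45
tcp_pos: [0.4107, -0.3429, 0.0239]
orientation: [3.118, -0.373, 0.003]
contact_force: [-1.1, 1.9, 8.3]
grip_width: 0.0629
gripper_force: 42.6
```

Request:
{"op": "servo_tool", "data": {"commands": [[[0, 0, -0.1], [0, 0, 0]], [[0, 0, -0.3], [0, 0, 0]], [[0, 0, -0.5], [0, 0, 0]], [[0, 0, -0.64], [0, 0, 0]], [[0, 0, -0.64], [0, 0, 0]]]}}

```text
clock: 6.95
tcp_pos: [0.4126, -0.3445, 0.1883]
orientation: [3.114, -0.373, 0.015]
contact_force: [0.3, -0.2, -1.1]
grip_width: 0.0629
gripper_force: 45.8
```

```bash
cat > held.py <<'E'
# held.py name thickness_guess_of_top (tool z of the layer's top face): where the held square sits in the tool frame
import sys
from h import *
p,d,T=shot(sys.argv[1])
u,v=322,330
for v in range(290,400,12): print(v,(np.linalg.inv(T)@[*pt('wrist',(u,v),np.median(d[v-1:v+2,u-4:u+5]),T),1])[:3].round(4).tolist())
cv2.imwrite(f'pics/{sys.argv[1]}c.png',cv2.resize(p[220:460,140:500],None,fx=2,fy=2)[:,:,::-1])
E
python3 held.py w5; python3 -c "
from h import *
t=np.radians(-11.3);X=np.array([np.cos(t),np.sin(t)])
rows((.47,-.15,.2,-101.3),(.4653,.0124,.15,-101.3))"
```

```text
290 [0.0205, -0.0007, 0.0028]
302 [0.0157, -0.0007, 0.0029]
314 [0.0111, -0.0007, 0.0024]
326 [0.0059, -0.0007, 0.0027]
338 [0.0007, -0.0007, 0.0029]
350 [-0.0045, -0.0007, 0.0028]
362 [-0.0096, -0.0007, 0.0025]
374 [-0.0151, -0.0007, 0.0026]
386 [-0.0209, -0.0007, 0.0028]
398 [-0.0264, -0.0007, 0.0026]
[[0.046, -0.8076, -0.0595], [0.0015, -0.0037, -0.0261]] max 0.81
[[-0.1268, -1.4348, 0.138], [0.0015, -0.0037, -0.0261]] max 1.43
```

View pics/w5c.png

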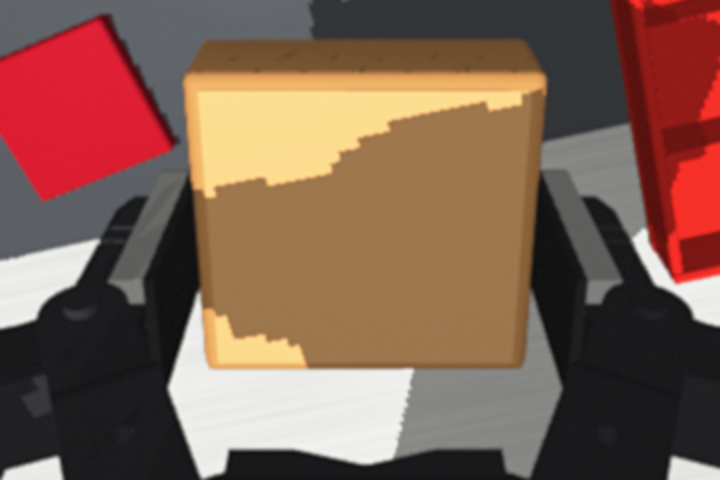

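The sponge is held square: its edges are at rows 256 and 403 of the full picture, so its centre is about +2 mm in tool x, 0 in y, with its bottom 22.8 mm ahead of the TCP.

Request:
{"op": "servo_tool", "data": {"commands": [[[0.046, -0.8, 0], [0.001, -0.003, -0.026]], [[0.046, -0.8, 0], [0.001, -0.003, -0.026]], [[0.046, -0.8, 0], [0.001, -0.003, -0.026]], [[0.046, -0.8, 0], [0.001, -0.003, -0.026]], [[0.046, -0.8, 0], [0.001, -0.003, -0.026]]]}}

```text
clock: 7.5
tcp_pos: [0.4696, -0.143, 0.1815]
orientation: [-3.122, 0.291, 0.009]
contact_force: [0.1, -0.7, -0.4]
grip_width: 0.0627
gripper_force: 45.7
```

```bash
python3 -c "
from h import *
rows((.4633,.0128,.13,-101.3))"
```

```text
[[-0.1386, -0.6067, 0.2098], [-0.0032, 0.0038, 0.0072]] max 0.61
```

Request:
{"op": "servo_tool", "data": {"commands": [[[-0.139, -0.607, 0.1], [-0.003, 0.003, 0.007]], [[-0.139, -0.607, 0.1], [-0.003, 0.003, 0.007]], [[-0.139, -0.607, 0.1], [-0.003, 0.003, 0.007]], [[-0.139, -0.607, 0.21], [-0.003, 0.003, 0.007]], [[-0.139, -0.607, 0.21], [-0.003, 0.003, 0.007]], [[-0.139, -0.607, 0.21], [-0.003, 0.003, 0.007]], [[-0.139, -0.607, 0.21], [-0.003, 0.003, 0.007]], [[-0.139, -0.607, 0.21], [-0.003, 0.003, 0.007]]]}}

```text
clock: 8.3
tcp_pos: [0.4643, 0.0035, 0.1311]
orientation: [3.121, -0.33, 0.002]
contact_force: [0.9, 0.4, -0.3]
grip_width: 0.0627
gripper_force: 45.7
```

```bash
python3 -c "
from h import *
rows((.4633,.0128,.036,-101.3))"
```

```text
[[-0.0121, -0.0369, 0.3804], [0.002, -0.0009, -0.0086]] max 0.38
```

Request:
{"op": "servo_tool", "data": {"commands": [[[-0.012, -0.037, 0.03], [0.002, -0.001, -0.009]], [[-0.012, -0.037, 0.03], [0.002, -0.001, -0.009]], [[-0.012, -0.037, 0.03], [0.002, -0.001, -0.009]], [[-0.012, -0.037, 0.03], [0.002, -0.001, -0.009]]]}}

```text
clock: 8.7
tcp_pos: [0.4626, 0.0145, 0.1229]
orientation: [-3.127, 0.304, 0.002]
contact_force: [0.2, 0.4, -0.5]
grip_width: 0.0627
gripper_force: 45.7
```

```bash
python3 -c "
from h import *
rows((.4633,.0128,.036,-101.3))"
```

```text
[[0.0046, 0.0063, 0.3474], [0.0, 0.001, 0.0022]] max 0.35
```

Request:
{"op": "servo_tool", "data": {"commands": [[[0.005, 0.006, 0.06], [0, 0.001, 0.002]], [[0.005, 0.006, 0.12], [0, 0.001, 0.002]], [[0.005, 0.006, 0.17], [0, 0.001, 0.002]], [[0.005, 0.006, 0.17], [0, 0.001, 0.002]]]}}

```text
clock: 9.1
tcp_pos: [0.4632, 0.0128, 0.0792]
orientation: [3.126, -0.309, -0.002]
contact_force: [-0.1, -0.0, -0.0]
grip_width: 0.063
gripper_force: 45.7
```

```bash
python3 -c "
from h import *
rows((.4633,.0128,.036,-101.3))"
```

```text
[[0.0007, -0.0, 0.1729], [0.0002, 0.0008, 0.0002]] max 0.17
```

Request:
{"op": "servo_tool", "data": {"commands": [[[0, 0, 0.06], [0, 0, 0]], [[0, 0, 0.12], [0, 0, 0]], [[0, 0, 0.155], [0, 0, 0]], [[0, 0, 0.173], [0, 0, 0]], [[0, 0, 0.173], [0, 0, 0]], [[0, 0, 0.173], [0, 0, 0]]]}}

```text
clock: 9.7
tcp_pos: [0.4638, 0.013, 0.0375]
orientation: [-3.126, 0.309, -0.001]
contact_force: [-0.6, 0.1, -1.1]
grip_width: 0.063
gripper_force: 45.7
```

Request:
{"op": "servo_tool", "data": {"commands": [[[0, 0, 0.007], [0, 0, 0]], [[0, 0, 0.01], [0, 0, 0]], [[0, 0, 0.01], [0, 0, 0]], [[0, 0, 0.01], [0, 0, 0]]]}}

```text
clock: 10.1
tcp_pos: [0.4641, 0.013, 0.0357]
orientation: [-3.126, 0.309, -0.003]
contact_force: [-1.3, 0.3, 10.1]
grip_width: 0.0633
gripper_force: 28.9
```

Request:
{"op": "servo_tool", "data": {"commands": [[[0, 0, 0], [0, 0, 0]], [[0, 0, 0], [0, 0, 0]], [[0, 0, 0], [0, 0, 0]], [[0, 0, 0], [0, 0, 0]]], "claw": 0.05}}

```text
clock: 10.5
tcp_pos: [0.4635, 0.0129, 0.0345]
orientation: [-3.126, 0.309, -0.0]
contact_force: [0.5, 0.6, -0.0]
grip_width: 0.0814
gripper_force: 0.0
```

Request:
{"op": "servo_tool", "data": {"commands": [[[0, 0, -0.1], [0, 0, 0]], [[0, 0, -0.3], [0, 0, 0]], [[0, 0, -0.46], [0, 0, 0]], [[0, 0, -0.46], [0, 0, 0]], [[0, 0, -0.46], [0, 0, 0]], [[0, 0, -0.46], [0, 0, 0]]], "claw": 0}}

```text
clock: 11.1
tcp_pos: [0.4626, 0.0127, 0.1486]
orientation: [3.126, -0.309, -0.003]
contact_force: [-0.6, -0.3, -0.3]
grip_width: 0.0858
gripper_force: 0.0
```

```bash
python3 - <<'E'
from h import *
p,d,T=shot('w6');print(T[:3,3].round(4))
for k in('sponge',):print(squares('wrist',p,k,.032,T,tol=.02))
pc=p[150:390,180:460];cv2.imwrite('pics/w6c.png',cv2.resize(pc,None,fx=2.4,fy=2.4)[:,:,::-1])
print('from tool offset: TCP->')
rows((.527,-.21,.12,-88.7),(.5,-.1,.17,-95))
E
python3 sq.py w6 .4653 .0124 -11.3 .032
```

```text
[0.4626 0.0127 0.1486]
[]
from tool offset: TCP->
[[0.428, 0.823, 0.1126], [0.0003, 0.0017, -0.1398]] max 0.82
[[0.2355, 0.4128, -0.0872], [0.0004, 0.0017, -0.0698]] max 0.41
[  0.4656   0.0132 -10.6859] 172 1.12
(0, 1) 42 [-2.28  0.    0.5 ]
(0, -1) 43 [-0.25  0.    0.25]
(1, 0) 50 [-3.13 -3.    0.37]
(-1, 0) 37 [-2.5   0.12  0.25]
```

View pics/w6c.png

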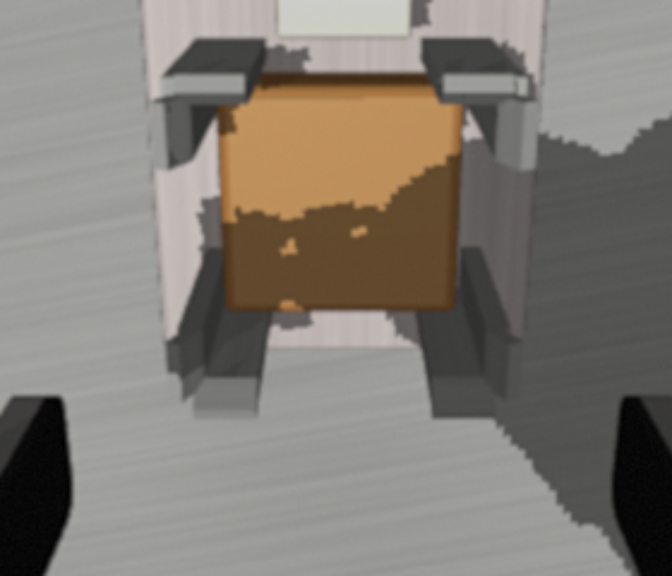

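The sponge lies flat and square in the pocket. Next insert B.

Request:
{"op": "servo_tool", "data": {"commands": [[[0.2, 0.4, 0], [0, 0.002, -0.07]], [[0.2, 0.4, 0], [0, 0.002, -0.07]], [[0.428, 0.823, 0.11], [0, 0.002, -0.14]], [[0.428, 0.823, 0.11], [0, 0.002, -0.14]], [[0.428, 0.823, 0.11], [0, 0.002, -0.14]], [[0.428, 0.823, 0.11], [0, 0.002, -0.14]], [[0.428, 0.823, 0.11], [0, 0.002, -0.14]], [[0.428, 0.823, 0.11], [0, 0.002, -0.14]]]}}

```text
clock: 11.95
tcp_pos: [0.5276, -0.208, 0.1212]
orientation: [-3.14, -0.039, -0.002]
contact_force: [0.0, -0.1, 0.2]
grip_width: 0.0852
gripper_force: 0.0
```

```bash
cat > see.py <<'E'
import sys
from h import *
n,k=sys.argv[1:3];p,d,T=shot(n);print(T[:3,3].round(4))
S=squares('wrist',p,k,.01,T);print(S)
if S:
    s=min(S,key=lambda s:np.hypot(s[0]-T[0,3],s[1]-T[1,3]))
    cur=np.degrees(np.arctan2(T[1,1],T[0,1]));a=s[2]+90*round((cur-s[2])/90)
    print('target',s,a);rows((s[0],s[1],.06,a),(s[0],s[1],.021,a))
E
cat > held.py <<'E'
import sys
from h import *
p,d,T=shot(sys.argv[1]);m,E=cam('wrist',T)
v,u=np.mgrid[200:440,200:450];z=d[200:440,200:450].astype(float)
P=np.stack([(u-m['cx'])/m['fx']*z,(v-m['cy'])/m['fy']*z,z],-1)@m['hand_eye'][:3,:3].T+m['hand_eye'][:3,3]
top=np.median(P[125:150,110:135,2]);ok=abs(P[...,2]-top)<.003
col=ok[:,100:145].mean(1)>.5;row=ok[60:130].mean(0)
xs=P[:,122,0][col];print('tool',T[:3,3].round(4),'top z',top.round(4),'x',xs.min().round(4),xs.max().round(4),'centre',((xs.min()+xs.max())/2).round(4))
n=np.linalg.lstsq(np.c_[P[ok][:,:2],np.ones(ok.sum())],P[ok][:,2],rcond=None)[0];print('tilt',n[:2].round(3))
E
python3 see.py w7 red
```

```text
[ 0.5276 -0.208   0.1212]
[[0.3925, -0.2127, 9.4, 70.2, 63.5], [0.5276, -0.2176, 1.4, 64.0, 63.8]]
target [0.5276, -0.2176, 1.4, 64.0, 63.8] -88.6
[[-0.0026, 0.0393, 0.2462], [-0.0006, -0.0013, 0.0006]] max 0.25
[[-0.0029, 0.0394, 0.4022], [-0.0006, -0.0013, 0.0006]] max 0.4
```

Request:
{"op": "servo_tool", "data": {"commands": [[[0.001, 0.039, 0.1], [0, -0.001, 0]], [[0.001, 0.039, 0.246], [0, -0.001, 0]], [[0.001, 0.039, 0.34], [0, -0.001, 0]], [[0.001, 0.039, 0.39], [0, -0.001, 0]], [[0.001, 0.039, 0.402], [0, -0.001, 0]], [[0.001, 0.039, 0.402], [0, -0.001, 0]], [[0.001, 0.039, 0.402], [0, -0.001, 0]]], "claw": 0.13}}

```text
clock: 12.7
tcp_pos: [0.5299, -0.2196, 0.0228]
orientation: [3.14, 0.037, 0.006]
contact_force: [-0.1, 0.2, 0.4]
grip_width: 0.0743
gripper_force: 0.0
```

Request:
{"op": "servo_tool", "data": {"commands": [[[0, 0, 0.012], [0, 0, 0]], [[0, 0, 0.012], [0, 0, 0]], [[0, 0, 0.012], [0, 0, 0]]]}}

```text
clock: 13.0
tcp_pos: [0.5291, -0.2197, 0.0189]
orientation: [3.141, 0.036, 0.003]
contact_force: [-0.1, -0.6, -0.2]
grip_width: 0.0742
gripper_force: 0.0
```

Request:
{"op": "servo_tool", "data": {"commands": [[[0, -0.006, 0.01], [0, 0, 0]], [[0, -0.006, 0.012], [0, 0, 0]], [[0, -0.006, 0.012], [0, 0, 0]]]}}

```text
clock: 13.3
tcp_pos: [0.5288, -0.2179, 0.0154]
orientation: [3.141, 0.036, 0.002]
contact_force: [0.4, 0.4, -0.6]
grip_width: 0.0743
gripper_force: 0.0
```

Request:
{"op": "servo_tool", "data": {"commands": [[[0, 0, 0.01], [0, 0, 0]], [[0, 0, 0.012], [0, 0, 0]], [[0, 0, 0.012], [0, 0, 0]]]}}

```text
clock: 13.6
tcp_pos: [0.5288, -0.2181, 0.0124]
orientation: [3.141, 0.036, 0.002]
contact_force: [0.2, 0.2, 0.2]
grip_width: 0.074
gripper_force: 0.0
```

Request:
{"op": "servo_tool", "data": {"commands": [[[0, 0, -0.01], [0, 0, 0]], [[0, 0, -0.01], [0, 0, 0]], [[0, 0, -0.01], [0, 0, 0]], [[0, 0, -0.01], [0, 0, 0]], [[0, 0, -0.01], [0, 0, 0]], [[0, 0, -0.01], [0, 0, 0]], [[0, 0, -0.01], [0, 0, 0]]], "claw": 0.5, "squeeze": 40}}

```text
clock: 14.3
tcp_pos: [0.5289, -0.2181, 0.015]
orientation: [3.141, 0.036, 0.002]
contact_force: [-0.2, -0.3, -1.0]
grip_width: 0.0626
gripper_force: 45.2
```

Request:
{"op": "servo_tool", "data": {"commands": [[[0, 0, -0.1], [0, 0, 0]], [[0, 0, -0.3], [0, 0, 0]], [[0, 0, -0.5], [0, 0, 0]], [[0, 0, -0.54], [0, 0, 0]], [[0, 0, -0.54], [0, 0, 0]], [[0, 0, -0.54], [0, 0, 0]]]}}

```text
clock: 14.9
tcp_pos: [0.5279, -0.2179, 0.149]
orientation: [-3.141, -0.036, -0.0]
contact_force: [-0.5, 0.3, -0.1]
grip_width: 0.0626
gripper_force: 45.3
```

```bash
python3 held.py w8;python3 -c "
from h import *
rows((.4643,.0126,.14,-101.3))"
```

```text
tool [ 0.5279 -0.2179  0.149 ] top z 0.0039 x -0.0322 0.0846 centre 0.0262
tilt [ 0.005 -0.   ]
[[-0.2313, -0.9267, 0.0341], [-0.0004, 0.0009, 0.1402]] max 0.93
```

```bash
sed -i "s/^p,d,T=shot(sys.argv\[1\])/p,d,T=(load if len(sys.argv)>2 else shot)(sys.argv[1])/; s/ok=abs(P\[...,2\]-top)<.003/ok=(abs(P[...,2]-top)<.003)\&(z>.05)\&(abs(P[...,0])<.045)/" held.py; python3 held.py w8 x
```

```text
tool [ 0.5279 -0.2179  0.149 ] top z 0.0039 x -0.0322 0.0846 centre 0.0262
tilt [ 0.005 -0.   ]
```

Request:
{"op": "servo_tool", "data": {"commands": [[[-0.13, -0.5, 0], [0, 0, 0.07]], [[-0.13, -0.5, 0], [0, 0, 0.07]], [[-0.13, -0.5, 0], [0, 0, 0.07]], [[-0.231, -0.927, 0.034], [0, 0, 0.14]], [[-0.231, -0.927, 0.034], [0, 0, 0.14]], [[-0.231, -0.927, 0.034], [0, 0, 0.14]], [[-0.231, -0.927, 0.034], [0, 0, 0.14]], [[-0.231, -0.927, 0.034], [0, 0, 0.14]], [[-0.231, -0.927, 0.034], [0, 0, 0.14]]]}}

```text
clock: 15.85
tcp_pos: [0.4658, 0.0104, 0.1409]
orientation: [3.125, -0.313, 0.001]
contact_force: [-0.3, 0.4, -0.2]
grip_width: 0.063
gripper_force: 45.3
```

```bash
python3 -c "
from h import *
rows((.4643,.0126,.075,-101.3))"
```

```text
[[-0.008, -0.0075, 0.2636], [0.0005, -0.0006, -0.0017]] max 0.26
```

```bash
sed -i "s/xs=P\[:,122,0\]\[col\]/xs=P[:,122,0][ok[:,122]]/" held.py; python3 held.py w8 x
```

```text
tool [ 0.5279 -0.2179  0.149 ] top z 0.0039 x -0.0323 0.0303 centre -0.001
tilt [ 0.005 -0.   ]
```

```bash
python3 -c "
from h import *
rows((.4660,.0123,.075,-101.3))"
```

```text
[[-0.0011, -0.0077, 0.2636], [0.0005, -0.0006, -0.0017]] max 0.26
```

Request:
{"op": "servo_tool", "data": {"commands": [[[-0.001, -0.008, 0.05], [0, -0.001, -0.002]], [[-0.001, -0.008, 0.12], [0, -0.001, -0.002]], [[-0.001, -0.008, 0.18], [0, -0.001, -0.002]], [[-0.001, -0.008, 0.22], [0, -0.001, -0.002]], [[-0.001, -0.008, 0.264], [0, -0.001, -0.002]], [[-0.001, -0.008, 0.264], [0, -0.001, -0.002]], [[-0.001, -0.008, 0.264], [0, -0.001, -0.002]]]}}

```text
clock: 16.55
tcp_pos: [0.4663, 0.0135, 0.0752]
orientation: [3.126, -0.306, 0.0]
contact_force: [3.3, -2.8, -3.8]
grip_width: 0.0624
gripper_force: 45.1
```

```bash
python3 -c "
from h import *
rows((.4660,.0123,.0455,-101.3))"
```

```text
[[-0.0004, 0.005, 0.1189], [0.0003, -0.0002, 0.0014]] max 0.12
```

Request:
{"op": "servo_tool", "data": {"commands": [[[0.002, 0.005, 0], [0, 0, 0.001]], [[0.002, 0.005, 0.03], [0, 0, 0.001]], [[0.002, 0.005, 0.07], [0, 0, 0.001]], [[0.002, 0.005, 0.1], [0, 0, 0.001]], [[0.002, 0.005, 0.112], [0, 0, 0.001]], [[0.002, 0.005, 0.112], [0, 0, 0.001]], [[0.002, 0.005, 0.112], [0, 0, 0.001]]]}}

```text
clock: 17.25
tcp_pos: [0.4663, 0.0132, 0.0472]
orientation: [-3.126, 0.306, -0.0]
contact_force: [2.2, -0.2, -1.3]
grip_width: 0.0626
gripper_force: 45.4
```

Request:
{"op": "servo_tool", "data": {"commands": [[[0, 0, 0.006], [0, 0, 0]], [[0, 0, 0.008], [0, 0, 0]], [[0, 0, 0.008], [0, 0, 0]]]}}

```text
clock: 17.55
tcp_pos: [0.4663, 0.0131, 0.0465]
orientation: [3.126, -0.306, 0.001]
contact_force: [-2.9, -0.5, 17.1]
grip_width: 0.0622
gripper_force: 47.4
```

Request:
{"op": "servo_tool", "data": {"commands": [[[0, 0, 0], [0, 0, 0]], [[0, 0, 0], [0, 0, 0]], [[0, 0, 0], [0, 0, 0]], [[0, 0, 0], [0, 0, 0]]], "claw": 0.05}}

```text
clock: 17.95
tcp_pos: [0.4658, 0.0129, 0.0452]
orientation: [3.127, -0.307, -0.001]
contact_force: [-0.7, 0.3, 0.3]
grip_width: 0.0813
gripper_force: 0.0
```

Request:
{"op": "servo_tool", "data": {"commands": [[[0, 0, -0.1], [0, 0, 0]], [[0, 0, -0.3], [0, 0, 0]], [[0, 0, -0.42], [0, 0, 0]], [[0, 0, -0.42], [0, 0, 0]], [[0, 0, -0.42], [0, 0, 0]], [[0, 0, -0.42], [0, 0, 0]]], "claw": 0}}

```text
clock: 18.55
tcp_pos: [0.4652, 0.0128, 0.1492]
orientation: [3.126, -0.306, -0.003]
contact_force: [-0.2, -0.4, -0.4]
grip_width: 0.0854
gripper_force: 0.0
```

Run:
```python
from h import *
p,d,T=shot('w9');print(squares('wrist',p,'red',.042,T,tol=.02))
pc=p[150:390,180:460];cv2.imwrite('pics/w9c.png',cv2.resize(pc,None,fx=2.4,fy=2.4)[:,:,::-1])
rows((.392,-.213,.12,-80.7))
```

```text
[[0.4651, 0.0141, -11.2, 62.8, 63.9]]
[[-0.1112, 0.9427, 0.1173], [0.0002, 0.0017, -0.2277]] max 0.94
```

View pics/w9c.png

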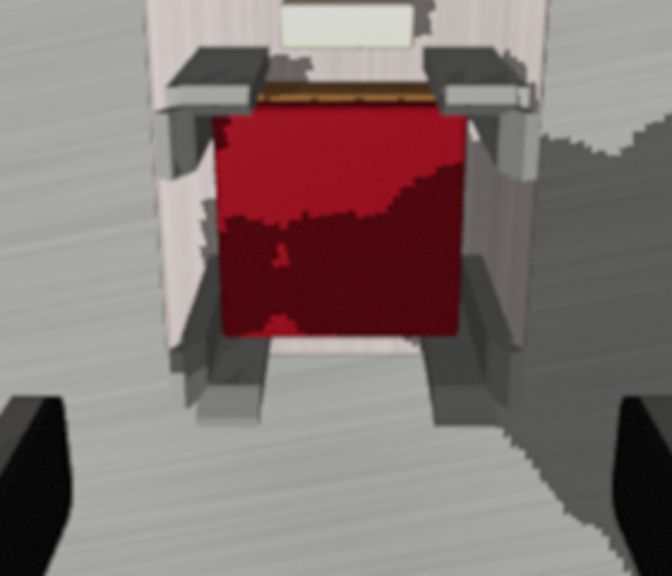

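Insert 1 lies flat and square in the pocket between all four posts. Next insert A.

Request:
{"op": "servo_tool", "data": {"commands": [[[-0.05, 0.45, 0], [0, 0.002, -0.1]], [[-0.05, 0.45, 0], [0, 0.002, -0.1]], [[-0.111, 0.943, 0.117], [0, 0.002, -0.228]], [[-0.111, 0.943, 0.117], [0, 0.002, -0.228]], [[-0.111, 0.943, 0.117], [0, 0.002, -0.228]], [[-0.111, 0.943, 0.117], [0, 0.002, -0.228]], [[-0.111, 0.943, 0.117], [0, 0.002, -0.228]], [[-0.111, 0.943, 0.117], [0, 0.002, -0.228]], [[-0.111, 0.943, 0.117], [0, 0.002, -0.228]]]}}

```text
clock: 19.5
tcp_pos: [0.3939, -0.2112, 0.121]
orientation: [-3.13, -0.26, -0.005]
contact_force: [-0.4, -0.1, 0.0]
grip_width: 0.0852
gripper_force: 0.0
```

```bash
sed -i 's/\.021,a))/.0145,a))/' see.py; python3 see.py w10 red
```

```text
[ 0.3939 -0.2112  0.121 ]
[[0.3908, -0.2127, 9.5, 64.5, 63.7]]
target [0.3908, -0.2127, 9.5, 64.5, 63.7] -80.5
[[-0.0141, 0.0033, 0.2446], [0.0001, -0.0022, -0.0]] max 0.24
[[-0.0148, 0.0033, 0.4266], [0.0001, -0.0022, -0.0]] max 0.43
```

Request:
{"op": "servo_tool", "data": {"commands": [[[-0.014, 0.003, 0.1], [0, -0.002, 0]], [[-0.014, 0.003, 0.25], [0, -0.002, 0]], [[-0.014, 0.003, 0.36], [0, -0.002, 0]], [[-0.014, 0.003, 0.41], [0, -0.002, 0]], [[-0.014, 0.003, 0.427], [0, -0.002, 0]], [[-0.014, 0.003, 0.427], [0, -0.002, 0]], [[-0.014, 0.003, 0.427], [0, -0.002, 0]], [[-0.014, 0.003, 0.427], [0, -0.002, 0]]], "claw": 0.1}}

```text
clock: 20.35
tcp_pos: [0.391, -0.2145, 0.0154]
orientation: [3.13, 0.255, 0.003]
contact_force: [0.4, 0.7, -0.7]
grip_width: 0.0764
gripper_force: 0.0
```

```bash
python3 -c "
from h import *
rows((.3908,-.2127,.0145,-80.5))"
```

```text
[[0.0003, -0.0073, 0.0037], [0.0011, -0.0012, -0.002]] max 0.01
```

Request:
{"op": "servo_tool", "data": {"commands": [[[0, -0.007, 0.002], [0.001, -0.001, -0.002]], [[0, -0.007, 0.002], [0.001, -0.001, -0.002]], [[0, -0.007, 0.002], [0.001, -0.001, -0.002]], [[0, -0.007, 0.002], [0.001, -0.001, -0.002]], [[0, -0.007, 0.002], [0.001, -0.001, -0.002]], [[0, -0.007, 0.002], [0.001, -0.001, -0.002]], [[0, -0.007, 0.002], [0.001, -0.001, -0.002]]], "claw": 0.5}}

```text
clock: 21.05
tcp_pos: [0.3905, -0.2128, 0.0149]
orientation: [3.131, 0.26, -0.001]
contact_force: [-1.8, -0.4, 9.5]
grip_width: 0.0624
gripper_force: 41.4
```

Request:
{"op": "servo_tool", "data": {"commands": [[[0, 0, -0.1], [0, 0, 0]], [[0, 0, -0.3], [0, 0, 0]], [[0, 0, -0.5], [0, 0, 0]], [[0, 0, -0.54], [0, 0, 0]], [[0, 0, -0.54], [0, 0, 0]], [[0, 0, -0.54], [0, 0, 0]]]}}

```text
clock: 21.65
tcp_pos: [0.3894, -0.2124, 0.1482]
orientation: [-3.13, -0.26, 0.004]
contact_force: [-0.9, -0.6, 0.1]
grip_width: 0.0624
gripper_force: 45.7
```

```bash
python3 held.py w11;python3 -c "
from h import *
rows((.4653,.0124,.14,-101.3))"
```

```text
tool [ 0.3894 -0.2124  0.1482] top z 0.0042 x -0.0329 0.0315 centre -0.0007
tilt [ 0.004 -0.003]
[[0.4494, -0.8355, 0.0305], [-0.0011, 0.0027, 0.2311]] max 0.84
```

Request:
{"op": "servo_tool", "data": {"commands": [[[0.22, -0.4, 0], [0, 0.002, 0.1]], [[0.22, -0.4, 0], [0, 0.002, 0.1]], [[0.452, -0.836, 0.03], [0, 0.002, 0.231]], [[0.452, -0.836, 0.03], [0, 0.002, 0.231]], [[0.452, -0.836, 0.03], [0, 0.002, 0.231]], [[0.452, -0.836, 0.03], [0, 0.002, 0.231]], [[0.452, -0.836, 0.03], [0, 0.002, 0.231]], [[0.452, -0.836, 0.03], [0, 0.002, 0.231]], [[0.452, -0.836, 0.03], [0, 0.002, 0.231]], [[0.452, -0.836, 0.03], [0, 0.002, 0.231]]]}}

```text
clock: 22.7
tcp_pos: [0.4666, 0.0107, 0.1412]
orientation: [-3.126, 0.313, -0.001]
contact_force: [-0.2, -0.1, -1.1]
grip_width: 0.0622
gripper_force: 45.7
```

```bash
python3 -c "
from h import *
rows((.4661,.0128,.09,-101.3))"
```

```text
[[-0.0038, -0.0078, 0.2046], [-0.0002, -0.0004, -0.0015]] max 0.2
```

Request:
{"op": "servo_tool", "data": {"commands": [[[-0.004, -0.008, 0.08], [0, 0, -0.0015]], [[-0.004, -0.008, 0.15], [0, 0, -0.0015]], [[-0.004, -0.008, 0.19], [0, 0, -0.0015]], [[-0.004, -0.008, 0.2], [0, 0, -0.0015]], [[-0.004, -0.008, 0.2], [0, 0, -0.0015]], [[-0.004, -0.008, 0.2], [0, 0, -0.0015]]]}}

```text
clock: 23.3
tcp_pos: [0.467, 0.0143, 0.092]
orientation: [-3.126, 0.306, -0.004]
contact_force: [-0.0, -0.4, -0.4]
grip_width: 0.0624
gripper_force: 45.7
```

```bash
python3 -c "
from h import *
rows((.4661,.0128,.0565,-101.3))"
```

```text
[[-0.0028, 0.0068, 0.142], [-0.0008, -0.0014, 0.0014]] max 0.14
```

Request:
{"op": "servo_tool", "data": {"commands": [[[-0.003, 0.006, 0.01], [0, -0.001, 0.001]], [[-0.003, 0.006, 0.01], [0, -0.001, 0.001]], [[-0.003, 0.006, 0.05], [0, -0.001, 0.001]], [[-0.003, 0.006, 0.09], [0, -0.001, 0.001]], [[-0.003, 0.006, 0.12], [0, -0.001, 0.001]], [[-0.003, 0.006, 0.136], [0, -0.001, 0.001]], [[-0.003, 0.006, 0.136], [0, -0.001, 0.001]], [[-0.003, 0.006, 0.136], [0, -0.001, 0.001]]]}}

```text
clock: 24.1
tcp_pos: [0.4653, 0.0132, 0.0571]
orientation: [-3.126, 0.307, 0.001]
contact_force: [-0.6, 0.2, -0.5]
grip_width: 0.0626
gripper_force: 45.7
```

Request:
{"op": "servo_tool", "data": {"commands": [[[0, 0, 0.004], [0, 0, 0]], [[0, 0, 0.006], [0, 0, 0]], [[0, 0, 0.006], [0, 0, 0]]]}}

```text
clock: 24.4
tcp_pos: [0.4654, 0.0132, 0.0569]
orientation: [-3.126, 0.308, 0.001]
contact_force: [-6.6, -0.6, 19.8]
grip_width: 0.0628
gripper_force: 47.8
```

Request:
{"op": "servo_tool", "data": {"commands": [[[0, 0, 0], [0, 0, 0]], [[0, 0, 0], [0, 0, 0]], [[0, 0, 0], [0, 0, 0]], [[0, 0, 0], [0, 0, 0]]], "claw": 0.05}}

```text
clock: 24.8
tcp_pos: [0.4655, 0.0131, 0.0557]
orientation: [-3.125, 0.308, 0.001]
contact_force: [0.5, 0.9, 0.1]
grip_width: 0.081
gripper_force: 0.0
```

Request:
{"op": "servo_tool", "data": {"commands": [[[0, 0, -0.1], [0, 0, 0]], [[0, 0, -0.3], [0, 0, 0]], [[0, 0, -0.42], [0, 0, 0]], [[0, 0, -0.42], [0, 0, 0]], [[0, 0, -0.42], [0, 0, 0]], [[0, 0, -0.42], [0, 0, 0]]], "claw": 0}}

```text
clock: 25.4
tcp_pos: [0.4647, 0.0128, 0.1598]
orientation: [-3.126, 0.308, 0.004]
contact_force: [-0.5, -0.1, -0.4]
grip_width: 0.0853
gripper_force: 0.0
```

Run:
```python
from h import *
p,d,T=shot('w12');print(squares('wrist',p,'red',.052,T,tol=.02))
rows((.365,.242,.13,-83.4))
```

```text
[[0.4665, 0.0136, -11.2, 62.8, 65.6]]
[[-0.5689, -0.8213, 0.1202], [-0.0005, 0.0019, -0.1982]] max 0.82
```

Request:
{"op": "servo_tool", "data": {"commands": [[[-0.28, -0.4, 0], [0, 0.002, -0.1]], [[-0.28, -0.4, 0], [0, 0.002, -0.1]], [[-0.569, -0.821, 0.12], [0, 0.002, -0.198]], [[-0.569, -0.821, 0.12], [0, 0.002, -0.198]], [[-0.569, -0.821, 0.12], [0, 0.002, -0.198]], [[-0.569, -0.821, 0.12], [0, 0.002, -0.198]], [[-0.569, -0.821, 0.12], [0, 0.002, -0.198]], [[-0.569, -0.821, 0.12], [0, 0.002, -0.198]], [[-0.569, -0.821, 0.12], [0, 0.002, -0.198]], [[-0.569, -0.821, 0.12], [0, 0.002, -0.198]]]}}

```text
clock: 26.45
tcp_pos: [0.3668, 0.2408, 0.1311]
orientation: [-3.136, -0.176, -0.005]
contact_force: [-0.3, -0.2, 0.2]
grip_width: 0.0853
gripper_force: 0.0
```

```bash
python3 see.py w13 red
```

```text
[0.3668 0.2408 0.1311]
[[0.3601, 0.2447, 6.4, 62.9, 62.6]]
target [0.3601, 0.2447, 6.4, 62.9, 62.6] -83.6
[[-0.0256, -0.0175, 0.2848], [-0.0002, -0.0021, 0.0005]] max 0.28
[[-0.0262, -0.0175, 0.4668], [-0.0002, -0.0021, 0.0005]] max 0.47
```

View pics/w13.png

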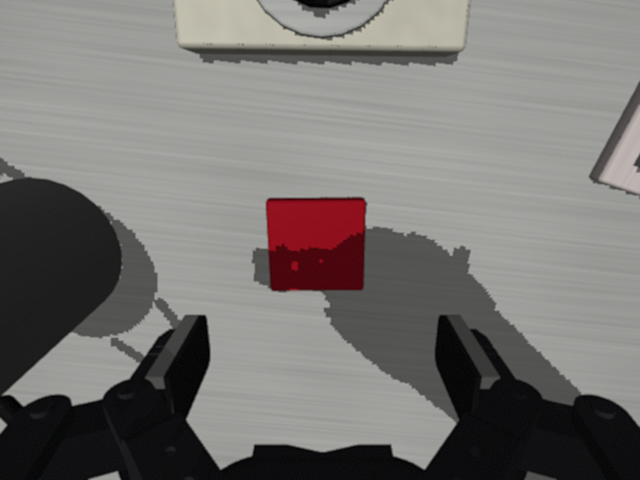

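The insert is at (317,244) and the pot's edge at column 120, about 90 mm from the insert, so it is clear.

Request:
{"op": "servo_tool", "data": {"commands": [[[-0.026, -0.0175, 0.1], [0, -0.002, 0]], [[-0.026, -0.0175, 0.25], [0, -0.002, 0]], [[-0.026, -0.0175, 0.38], [0, -0.002, 0]], [[-0.026, -0.0175, 0.44], [0, -0.002, 0]], [[-0.026, -0.0175, 0.465], [0, -0.002, 0]], [[-0.026, -0.0175, 0.465], [0, -0.002, 0]], [[-0.026, -0.0175, 0.465], [0, -0.002, 0]], [[-0.026, -0.0175, 0.465], [0, -0.002, 0]], [[-0.026, -0.0175, 0.465], [0, -0.002, 0]]], "claw": 0.1}}

```text
clock: 27.4
tcp_pos: [0.3601, 0.2461, 0.0157]
orientation: [-3.135, -0.18, -0.002]
contact_force: [0.7, 0.2, -0.1]
grip_width: 0.0771
gripper_force: 0.0
```

```bash
python3 -c "
from h import *
rows((.3598,.2445,.0145,-83.6))"
```

```text
[[-0.0019, 0.0062, 0.0049], [-0.0009, -0.001, 0.0017]] max 0.01
```

Request:
{"op": "servo_tool", "data": {"commands": [[[-0.002, 0.006, 0.003], [-0.001, -0.001, 0.001]], [[-0.002, 0.006, 0.003], [-0.001, -0.001, 0.001]], [[-0.002, 0.006, 0.003], [-0.001, -0.001, 0.001]], [[-0.002, 0.006, 0.003], [-0.001, -0.001, 0.001]], [[-0.002, 0.006, 0.003], [-0.001, -0.001, 0.001]], [[-0.002, 0.006, 0.003], [-0.001, -0.001, 0.001]], [[-0.002, 0.006, 0.003], [-0.001, -0.001, 0.001]]], "claw": 0.5}}

```text
clock: 28.1
tcp_pos: [0.3596, 0.2446, 0.015]
orientation: [3.136, 0.178, -0.0]
contact_force: [-1.3, -2.1, 9.9]
grip_width: 0.0627
gripper_force: 41.6
```

Request:
{"op": "servo_tool", "data": {"commands": [[[0, 0, -0.1], [0, 0, 0]], [[0, 0, -0.3], [0, 0, 0]], [[0, 0, -0.5], [0, 0, 0]], [[0, 0, -0.58], [0, 0, 0]], [[0, 0, -0.58], [0, 0, 0]], [[0, 0, -0.58], [0, 0, 0]]]}}

```text
clock: 28.7
tcp_pos: [0.3594, 0.244, 0.1591]
orientation: [3.135, 0.177, -0.001]
contact_force: [-0.5, -0.2, -0.9]
grip_width: 0.0627
gripper_force: 45.7
```

```bash
python3 held.py w14;python3 -c "
from h import *
rows((.4653,.0124,.15,-101.3))"
```

```text
tool [0.3594 0.244  0.1591] top z 0.0042 x -0.0322 0.0318 centre -0.0002
tilt [ 0.003 -0.   ]
[[0.319, 0.967, 0.0342], [0.0016, 0.0016, 0.1975]] max 0.97
```

Request:
{"op": "servo_tool", "data": {"commands": [[[0.16, 0.48, 0], [0.001, 0.001, 0.1]], [[0.16, 0.48, 0], [0.001, 0.001, 0.1]], [[0.16, 0.48, 0], [0.001, 0.001, 0.1]], [[0.32, 0.966, 0.03], [0.001, 0.001, 0.197]], [[0.32, 0.966, 0.03], [0.001, 0.001, 0.197]], [[0.32, 0.966, 0.03], [0.001, 0.001, 0.197]], [[0.32, 0.966, 0.03], [0.001, 0.001, 0.197]], [[0.32, 0.966, 0.2], [0.001, 0.001, 0.197]], [[0.32, 0.966, 0.25], [0.001, 0.001, 0.197]], [[0.32, 0.966, 0.25], [0.001, 0.001, 0.197]], [[0.32, 0.966, 0.25], [0.001, 0.001, 0.197]], [[0.32, 0.966, 0.25], [0.001, 0.001, 0.197]]]}}

```text
clock: 29.95
tcp_pos: [0.4666, 0.014, 0.0977]
orientation: [-3.126, 0.306, -0.002]
contact_force: [0.4, -0.1, -0.2]
grip_width: 0.0628
gripper_force: 45.7
```

```bash
python3 -c "
from h import *
rows((.4655,.0128,.067,-101.3))"
```

```text
[[-0.0037, 0.0057, 0.1227], [-0.0005, -0.0009, 0.0012]] max 0.12
```

Request:
{"op": "servo_tool", "data": {"commands": [[[-0.004, 0.005, 0.01], [0, -0.001, 0.001]], [[-0.004, 0.005, 0.01], [0, -0.001, 0.001]], [[-0.004, 0.005, 0.05], [0, -0.001, 0.001]], [[-0.004, 0.005, 0.08], [0, -0.001, 0.001]], [[-0.004, 0.005, 0.11], [0, -0.001, 0.001]], [[-0.004, 0.005, 0.12], [0, -0.001, 0.001]], [[-0.004, 0.005, 0.12], [0, -0.001, 0.001]], [[-0.004, 0.005, 0.12], [0, -0.001, 0.001]]]}}

```text
clock: 30.75
tcp_pos: [0.4647, 0.0124, 0.067]
orientation: [3.126, -0.31, -0.003]
contact_force: [-3.0, -0.6, 11.1]
grip_width: 0.0626
gripper_force: 46.9
```

Request:
{"op": "servo_tool", "data": {"commands": [[[0, 0, 0], [0, 0, 0]], [[0, 0, 0], [0, 0, 0]], [[0, 0, 0], [0, 0, 0]], [[0, 0, 0], [0, 0, 0]]], "claw": 0.05}}

```text
clock: 31.15
tcp_pos: [0.4647, 0.0124, 0.0665]
orientation: [-3.126, 0.31, 0.003]
contact_force: [-0.6, -0.3, -0.4]
grip_width: 0.0807
gripper_force: 0.0
```

Request:
{"op": "servo_tool", "data": {"commands": [[[0, 0, -0.1], [0, 0, 0]], [[0, 0, -0.3], [0, 0, 0]], [[0, 0, -0.38], [0, 0, 0]], [[0, 0, -0.38], [0, 0, 0]], [[0, 0, -0.38], [0, 0, 0]], [[0, 0, -0.38], [0, 0, 0]]], "claw": 0}}

```text
clock: 31.75
tcp_pos: [0.464, 0.0122, 0.1606]
orientation: [-3.126, 0.31, 0.006]
contact_force: [0.2, 0.1, -0.4]
grip_width: 0.0853
gripper_force: 0.0
```

Run:
```python
from h import *
p,d,T=shot('w15');print(squares('wrist',p,'red',.062,T,tol=.02))
m,E=cam('wrist',T);u,v=map(int,proj('wrist',(.4653,.0128,.062),T))
for du,dv in((0,0),(-40,-30),(40,-30),(40,30),(-40,30)):print(pt('wrist',(u+du,v+dv),float(d[v+dv,u+du]),T).round(4))
t,_=r.grab_frame('top');print('plaque',squares('top',t,'plaque',.01,tol=.02))
rows((.535,-.2,.19,-108),(.558,-.354,.12,-110.3))
```

```text
[[0.4672, 0.0128, -11.3, 63.3, 67.8]]
[0.4665 0.013  0.0633]
[0.4891 0.0321 0.0631]
[ 0.4802 -0.0133  0.0637]
[ 0.4425 -0.007   0.0631]
[0.4519 0.0409 0.0627]
plaque [[0.5578, -0.3542, -20.3, 63.1, 63.6]]
[[0.4445, 0.7769, -0.1196], [0.0003, 0.0026, 0.0742]] max 0.78
[[0.6568, 1.3627, 0.1597], [0.0004, 0.0026, 0.0997]] max 1.36
```

Request:
{"op": "servo_tool", "data": {"commands": [[[0.3, 0.68, -0.05], [0, 0.002, 0.07]], [[0.3, 0.68, -0.05], [0, 0.002, 0.07]], [[0.3, 0.68, -0.05], [0, 0.002, 0.07]], [[0.3, 0.68, -0.05], [0, 0.002, 0.07]], [[0.3, 0.68, -0.05], [0, 0.002, 0.07]], [[0.3, 0.68, -0.05], [0, 0.002, 0.07]], [[0.3, 0.68, -0.05], [0, 0.002, 0.07]]]}}

```text
clock: 32.55
tcp_pos: [0.5047, -0.1676, 0.1733]
orientation: [-3.104, 0.479, 0.0]
contact_force: [0.0, 0.3, -0.1]
grip_width: 0.0853
gripper_force: 0.0
```

```bash
python3 -c "
from h import *
rows((.558,-.354,.12,-110.3))"
```

```text
[[0.4281, 0.647, 0.2124], [-0.0006, 0.0002, 0.0307]] max 0.65
```

Request:
{"op": "servo_tool", "data": {"commands": [[[0.428, 0.647, 0.212], [0, 0, 0.031]], [[0.428, 0.647, 0.212], [0, 0, 0.031]], [[0.428, 0.647, 0.212], [0, 0, 0.031]], [[0.428, 0.647, 0.212], [0, 0, 0.031]], [[0.428, 0.647, 0.212], [0, 0, 0.031]], [[0.428, 0.647, 0.212], [0, 0, 0.031]], [[0.428, 0.647, 0.212], [0, 0, 0.031]], [[0.428, 0.647, 0.212], [0, 0, 0.031]]]}}

```text
clock: 33.35
tcp_pos: [0.5589, -0.3531, 0.1217]
orientation: [-3.092, 0.552, -0.003]
contact_force: [-1.0, 0.5, 0.3]
grip_width: 0.0853
gripper_force: 0.0
```

```bash
python3 see.py w16 plaque
```

```text
[ 0.5589 -0.3531  0.1217]
[[0.5581, -0.3546, -20.2, 63.1, 63.4]]
target [0.5581, -0.3546, -20.2, 63.1, 63.4] -110.2
[[-0.0017, 0.0053, 0.2473], [-0.0007, -0.0013, -0.0006]] max 0.25
[[-0.0021, 0.0055, 0.4293], [-0.0007, -0.0013, -0.0006]] max 0.43
```

View pics/w16.png

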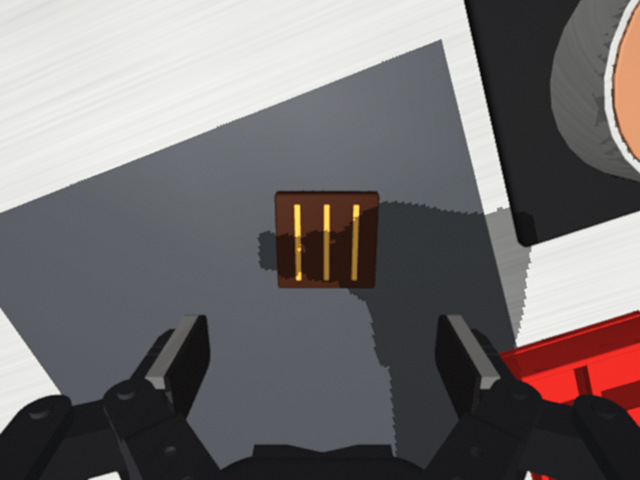

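The plaque is at (327,240), alone and square to the fingers.

Request:
{"op": "servo_tool", "data": {"commands": [[[-0.002, 0.005, 0.1], [-0.001, -0.001, -0.001]], [[-0.002, 0.005, 0.25], [-0.001, -0.001, -0.001]], [[-0.002, 0.005, 0.36], [-0.001, -0.001, -0.001]], [[-0.002, 0.005, 0.41], [-0.001, -0.001, -0.001]], [[-0.002, 0.005, 0.429], [-0.001, -0.001, -0.001]], [[-0.002, 0.005, 0.429], [-0.001, -0.001, -0.001]], [[-0.002, 0.005, 0.429], [-0.001, -0.001, -0.001]], [[-0.002, 0.005, 0.429], [-0.001, -0.001, -0.001]]], "claw": 0.1}}

```text
clock: 34.2
tcp_pos: [0.5584, -0.3572, 0.0155]
orientation: [3.09, -0.554, 0.003]
contact_force: [-0.6, 0.3, 0.2]
grip_width: 0.0765
gripper_force: 0.0
```

```bash
python3 -c "
from h import *
rows((.5581,-.3546,.0145,-110.2))"
```

```text
[[-0.0047, -0.0094, 0.0041], [0.001, -0.0016, -0.0015]] max 0.01
```

Request:
{"op": "servo_tool", "data": {"commands": [[[-0.005, -0.009, 0.002], [0.001, -0.002, -0.001]], [[-0.005, -0.009, 0.002], [0.001, -0.002, -0.001]], [[-0.005, -0.009, 0.002], [0.001, -0.002, -0.001]], [[-0.005, -0.009, 0.002], [0.001, -0.002, -0.001]], [[-0.005, -0.009, 0.002], [0.001, -0.002, -0.001]], [[-0.005, -0.009, 0.002], [0.001, -0.002, -0.001]], [[-0.005, -0.009, 0.002], [0.001, -0.002, -0.001]]], "claw": 0.5}}

```text
clock: 34.9
tcp_pos: [0.5576, -0.3547, 0.0149]
orientation: [-3.093, 0.552, 0.002]
contact_force: [-0.8, -0.3, 5.7]
grip_width: 0.0629
gripper_force: 43.6
```

Request:
{"op": "servo_tool", "data": {"commands": [[[0, 0, -0.1], [0, 0, 0]], [[0, 0, -0.3], [0, 0, 0]], [[0, 0, -0.5], [0, 0, 0]], [[0, 0, -0.6], [0, 0, 0]], [[0, 0, -0.6], [0, 0, 0]], [[0, 0, -0.6], [0, 0, 0]]]}}

```text
clock: 35.5
tcp_pos: [0.5575, -0.3542, 0.164]
orientation: [-3.092, 0.552, 0.003]
contact_force: [0.5, 0.4, -1.1]
grip_width: 0.0626
gripper_force: 44.5
```

```bash
python3 held.py w17;python3 -c "
from h import *
rows((.505,-.16,.16,-105),(.4653,.0124,.15,-101.3))"
```

```text
tool [ 0.5575 -0.3542  0.164 ] top z 0.004 x -0.032 0.0314 centre -0.0003
tilt [0.002 0.001]
[[-0.4625, -0.656, 0.0131], [-0.0005, 0.0029, -0.0582]] max 0.66
[[-0.8498, -1.2481, 0.0553], [-0.0006, 0.0029, -0.0993]] max 1.25
```

Request:
{"op": "servo_tool", "data": {"commands": [[[-0.462, -0.656, 0], [0, 0.002, -0.058]], [[-0.462, -0.656, 0], [0, 0.002, -0.058]], [[-0.462, -0.656, 0], [0, 0.002, -0.058]], [[-0.462, -0.656, 0], [0, 0.002, -0.058]], [[-0.462, -0.656, 0], [0, 0.002, -0.058]], [[-0.462, -0.656, 0], [0, 0.002, -0.058]], [[-0.462, -0.656, 0], [0, 0.002, -0.058]]]}}

```text
clock: 36.25
tcp_pos: [0.5055, -0.1616, 0.163]
orientation: [-3.114, 0.413, 0.002]
contact_force: [-0.2, -0.9, -0.4]
grip_width: 0.0625
gripper_force: 44.5
```

```bash
python3 -c "
from h import *
rows((.4656,.0126,.105,-101.3))"
```

```text
[[-0.3352, -0.6314, 0.2324], [-0.0, 0.0009, -0.0422]] max 0.63
```

Request:
{"op": "servo_tool", "data": {"commands": [[[-0.335, -0.631, 0.05], [0, 0.001, -0.042]], [[-0.335, -0.631, 0.05], [0, 0.001, -0.042]], [[-0.335, -0.631, 0.05], [0, 0.001, -0.042]], [[-0.335, -0.631, 0.05], [0, 0.001, -0.042]], [[-0.335, -0.631, 0.15], [0, 0.001, -0.042]], [[-0.335, -0.631, 0.232], [0, 0.001, -0.042]], [[-0.335, -0.631, 0.232], [0, 0.001, -0.042]], [[-0.335, -0.631, 0.232], [0, 0.001, -0.042]], [[-0.335, -0.631, 0.232], [0, 0.001, -0.042]], [[-0.335, -0.631, 0.232], [0, 0.001, -0.042]]]}}

```text
clock: 37.25
tcp_pos: [0.4667, 0.0132, 0.1068]
orientation: [-3.126, 0.309, -0.005]
contact_force: [0.1, 0.7, -0.9]
grip_width: 0.0627
gripper_force: 44.5
```

```bash
python3 held.py w18; python3 -c "
from h import *
rows((.4656,.0126,.0765,-101.3))"
```

```text
tool [0.4667 0.0132 0.1068] top z 0.004 x -0.032 0.032 centre -0.0
tilt [0.002 0.   ]
[[-0.0037, 0.0036, 0.1211], [-0.0006, -0.0021, 0.0001]] max 0.12
```

Request:
{"op": "servo_tool", "data": {"commands": [[[-0.004, 0.003, 0.01], [0, -0.002, 0]], [[-0.004, 0.003, 0.01], [0, -0.002, 0]], [[-0.004, 0.003, 0.05], [0, -0.002, 0]], [[-0.004, 0.003, 0.08], [0, -0.002, 0]], [[-0.004, 0.003, 0.11], [0, -0.002, 0]], [[-0.004, 0.003, 0.12], [0, -0.002, 0]], [[-0.004, 0.003, 0.12], [0, -0.002, 0]], [[-0.004, 0.003, 0.12], [0, -0.002, 0]]]}}

```text
clock: 38.1
tcp_pos: [0.4646, 0.0131, 0.0767]
orientation: [3.126, -0.307, -0.003]
contact_force: [-6.5, -0.8, 20.3]
grip_width: 0.0626
gripper_force: 46.7
```

Request:
{"op": "servo_tool", "data": {"commands": [[[0, 0, 0], [0, 0, 0]], [[0, 0, 0], [0, 0, 0]], [[0, 0, 0], [0, 0, 0]], [[0, 0, 0], [0, 0, 0]]], "claw": 0.05}}

```text
clock: 38.5
tcp_pos: [0.4646, 0.0131, 0.0756]
orientation: [-3.126, 0.308, 0.003]
contact_force: [0.2, 0.3, -0.3]
grip_width: 0.0812
gripper_force: 0.0
```

Request:
{"op": "servo_tool", "data": {"commands": [[[0, 0, -0.1], [0, 0, 0]], [[0, 0, -0.3], [0, 0, 0]], [[0, 0, -0.34], [0, 0, 0]], [[0, 0, -0.34], [0, 0, 0]], [[0, 0, -0.34], [0, 0, 0]], [[0, 0, -0.34], [0, 0, 0]]], "claw": 0}}

```text
clock: 39.1
tcp_pos: [0.4638, 0.0128, 0.1594]
orientation: [-3.126, 0.308, 0.007]
contact_force: [0.4, -0.7, 0.0]
grip_width: 0.0854
gripper_force: 0.0
```

Run:
```python
from h import *
p,d,T=shot('w19');print(squares('wrist',p,'plaque',.072,T,tol=.02))
u,v=map(int,proj('wrist',(.4653,.0128,.072),T))
for du,dv in((0,0),(-40,-30),(40,-30),(40,30),(-40,30)):print(pt('wrist',(u+du,v+dv),float(d[v+dv,u+du]),T).round(4))
pc=p[150:390,180:460];cv2.imwrite('pics/w19c.png',cv2.resize(pc,None,fx=2.4,fy=2.4)[:,:,::-1])
t=np.radians(-11.3);pad=np.array([.4653,.0128])+.158*np.array([np.cos(t),np.sin(t)]);print(pad)
rows((pad[0],pad[1],.16,-101.3))
```

```text
[[0.4664, 0.0134, -10.8, 62.9, 65.4]]
[0.4661 0.0131 0.0736]
[0.4874 0.0314 0.0722]
[ 0.4791 -0.0121  0.0732]
[ 0.4432 -0.0061  0.0736]
[0.4519 0.0397 0.0728]
[ 0.62023712 -0.01815949]
[[0.6378, -0.0003, -0.005], [0.0001, 0.0028, 0.0007]] max 0.64
```

View pics/w19c.png

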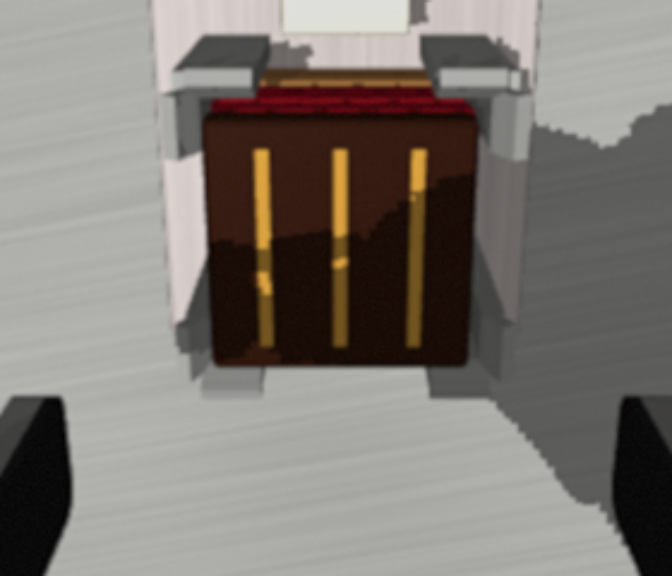

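The plaque lies flat on top and square within the posts, its top at about 73 mm. Now the lever.

Request:
{"op": "servo_tool", "data": {"commands": [[[0.638, 0, -0.02], [0, 0.003, 0]], [[0.638, 0, -0.02], [0, 0.003, 0]], [[0.638, 0, -0.02], [0, 0.003, 0]], [[0.638, 0, -0.02], [0, 0.003, 0]], [[0.638, 0, -0.02], [0, 0.003, 0]], [[0.638, 0, -0.02], [0, 0.003, 0]], [[0.638, 0, -0.02], [0, 0.003, 0]], [[0.638, 0, -0.02], [0, 0.003, 0]], [[0.638, 0, -0.02], [0, 0.003, 0]]], "claw": 1}}

```text
clock: 40.05
tcp_pos: [0.6207, -0.0179, 0.166]
orientation: [-3.127, 0.307, -0.005]
contact_force: [0.0, 0.7, 0.2]
grip_width: 0.0
gripper_force: 0.0
```

Run:
```python
from h import *
o=r.get_obs();print(o['grip_width'])
t=np.radians(-11.3);X=np.array([np.cos(t),np.sin(t)]);J=np.array([.4653,.0128])
rows(*[(*(J+x*X),z,-101.3) for x,z in((.158,.125),(.163,.108),(.167,.093),(.170,.08),(.171,.072))])
```

```text
4.654435313903231e-05
[[-0.0022, 0.0013, 0.164], [-0.0002, -0.0021, 0.0009]] max 0.16
[[0.0176, 0.0014, 0.2321], [-0.0002, -0.0021, 0.0009]] max 0.23
[[0.0334, 0.0014, 0.2921], [-0.0002, -0.0021, 0.0009]] max 0.29
[[0.0452, 0.0015, 0.3441], [-0.0002, -0.0021, 0.0009]] max 0.34
[[0.0491, 0.0015, 0.3762], [-0.0002, -0.0021, 0.0009]] max 0.38
```

Request:
{"op": "servo_tool", "data": {"commands": [[[-0.002, 0.001, 0.1], [0, -0.002, 0]], [[-0.002, 0.001, 0.164], [0, -0.002, 0]], [[0.008, 0.001, 0.2], [0, -0.002, 0]], [[0.018, 0.001, 0.232], [0, -0.002, 0]], [[0.026, 0.001, 0.262], [0, -0.002, 0]], [[0.033, 0.001, 0.292], [0, -0.002, 0]], [[0.039, 0.001, 0.318], [0, -0.002, 0]], [[0.045, 0.001, 0.344], [0, -0.002, 0]], [[0.049, 0.001, 0.36], [0, -0.002, 0]], [[0.049, 0.001, 0.368], [0, -0.002, 0]], [[0.049, 0.001, 0.368], [0, -0.002, 0]], [[0.049, 0.001, 0.368], [0, -0.002, 0]]]}}

```text
clock: 41.25
tcp_pos: [0.6329, -0.0207, 0.0742]
orientation: [-3.126, 0.308, 0.002]
contact_force: [-4.5, 0.4, 7.3]
grip_width: 0.0003
gripper_force: 3.6
```

Request:
{"op": "servo_tool", "data": {"commands": [[[0, 0, 0.006], [0, 0, 0]], [[0, 0, 0.012], [0, 0, 0]], [[0, 0, 0.012], [0, 0, 0]]]}}

```text
clock: 41.55
tcp_pos: [0.6329, -0.0207, 0.0738]
orientation: [3.126, -0.308, -0.002]
contact_force: [-11.9, -0.5, 29.3]
grip_width: -0.0
gripper_force: 14.2
```

Request:
{"op": "servo_tool", "data": {"commands": [[[0, 0, -0.1], [0, 0, 0]], [[0, 0, -0.3], [0, 0, 0]], [[0, 0, -0.5], [0, 0, 0]], [[0, 0, -0.5], [0, 0, 0]], [[0, 0, -0.5], [0, 0, 0]], [[0, 0, -0.5], [0, 0, 0]]]}}

```text
clock: 42.15
tcp_pos: [0.6326, -0.021, 0.1945]
orientation: [-3.126, 0.308, 0.003]
contact_force: [-1.1, 0.4, -0.7]
grip_width: 0.0001
gripper_force: 0.0
```

Run:
```python
from h import *
p,d,T=shot('w20')
t=np.radians(-11.3);X=np.array([np.cos(t),np.sin(t)]);J=np.array([.4653,.0128]);P=J+.172*X
u,v=map(int,proj('wrist',(*P,.055),T));print(u,v,p[v,u],pt('wrist',(u,v),float(d[v,u]),T).round(4))
for c in('top','scene'):
    q,dd=r.grab_frame(c);u,v=map(int,proj(c,(*P,.055)));print(c,u,v,q[v,u],pt(c,(u,v),float(np.median(dd[v-1:v+2,u-1:u+2]))).round(4))
    if c=='top': print('sq',squares(c,q,'plaque',.072,tol=.02))
b=np.radians(5.5)
rows((.48,.13,.22,None),(.52,.253,.2,None))
```

```text
322 225 [201  34  29] [ 0.6344 -0.0206  0.0556]
top 321 198 [117 110  98] [ 0.5126 -0.015   0.6193]
sq [[0.4647, 0.0122, -11.0, 63.2, 64.2]]
scene 334 291 [173  64  62] [ 0.6345 -0.0214  0.0558]
[[-0.7167, -0.4728, -0.1019], [0.0001, 0.0018, -0.0]] max 0.72
[[-0.6554, -0.9866, -0.0222], [0.0001, 0.0018, -0.0]] max 0.99
```

```bash
python3 -c "
from h import *
rows((.57,.258,.2,-84.5))"
```

```text
[[-0.4631, -1.0452, -0.0227], [-0.0002, 0.0018, -0.1859]] max 1.05
```

Request:
{"op": "servo_tool", "data": {"commands": [[[-0.46, -1, -0.02], [0, 0.002, -0.186]], [[-0.46, -1, -0.02], [0, 0.002, -0.186]], [[-0.46, -1, -0.02], [0, 0.002, -0.186]], [[-0.46, -1, -0.02], [0, 0.002, -0.186]], [[-0.46, -1, -0.02], [0, 0.002, -0.186]], [[-0.46, -1, -0.02], [0, 0.002, -0.186]], [[-0.46, -1, -0.02], [0, 0.002, -0.186]], [[-0.46, -1, -0.02], [0, 0.002, -0.186]], [[-0.46, -1, -0.02], [0, 0.002, -0.186]], [[-0.46, -1, -0.02], [0, 0.002, -0.186]]], "claw": 0.3}}

```text
clock: 43.3
tcp_pos: [0.5702, 0.2447, 0.2004]
orientation: [3.137, 0.146, 0.004]
contact_force: [0.7, 0.3, 0.4]
grip_width: 0.0598
gripper_force: 0.0
```

```bash
cat > knob.py <<'E'
import sys
from jig import *   # argv[1]: shot name
s=fit(np.array([.541,.2592,5.5]),.03,-.065,.065,-.075,.075)
def boxc(uv,z):
    w=ray('wrist',uv,z,T)[:,:2]-s[:2];t=np.radians(s[2]);return np.c_[w@[np.cos(t),np.sin(t)],w@[-np.sin(t),np.cos(t)]]
h=cv2.cvtColor(p,cv2.COLOR_RGB2HSV).astype(int);H,S,V=h[...,0],h[...,1],h[...,2]
for n,k in(('pointer',(H>18)&(H<34)&(S>140)&(V>60)),('mark',((H<8)|(H>172))&(S>130)&(V>60))):
    q=np.argwhere(k)[:,::-1];b=boxc(q,.037);b=b[(b[:,0]>.02)&(b[:,0]<.075)&(abs(b[:,1])<.075)]
    if len(b):print(n,len(b),'x',np.percentile(b[:,0],[2,98]).round(4),'y',np.percentile(b[:,1],[5,50,95]).round(4))
# bar top from depth, z>.066
m,E=cam('wrist',T);v,u=np.mgrid[0:480,0:640];z=d.astype(float)
P=np.stack([(u-m['cx'])/m['fx']*z,(v-m['cy'])/m['fy']*z,z],-1)@E[:3,:3].T+E[:3,3]
k=(z>.05)&(np.hypot(P[...,0]-.521,P[...,1]-.257)<.04)&(P[...,2]>.069)&(P[...,2]<.08);w=P[k][:,:2]
(x,y),(a,b),th=cv2.minAreaRect((w*1000).astype(np.float32));th=th if a>b else th+90
print('bar',k.sum(),x,y,a,b,'dir',(th+90)%180-90,'z',np.median(P[k][:,2]),'mean',w.mean(0))
E
python3 - <<'E'
from h import *
p,d,T=shot('w21');print(T[:3,3])
print([(x['uv'],x['confidence']) for t in('pointer_tip','mark','chill_knob_grip') for x in r.mark_of('wrist',t)[:2]])
E
python3 knob.py w21
```

```text
[0.57017299 0.24474972 0.20041804]
[([352.5, 191.2], 0.62), ([303.4, 236.5], 0.4), ([315.0, 189.5], 0.42), ([301.3, 296.5], 0.95)]
[0.5398 0.2592 5.7406] 124 0.38
(0, 1) 41 [-0.25  0.    0.63]
(0, -1) 19 [3.06 3.25 3.87]
(1, 0) 50 [-0.25  0.    0.25]
(-1, 0) 14 [-3.72  0.13  1.25]
pointer 150 x [0.0344 0.0496] y [-0.0438 -0.0412 -0.0386]
mark 70 x [0.0528 0.0639] y [-0.0151 -0.0136 -0.0121]
bar 1364 520.1387939453125 258.1513366699219 14.27816390991211 53.28167724609375 dir -15.1090087890625 z 0.07463416114541924 mean [0.52206891 0.25811009]
```

View pics/w21.png

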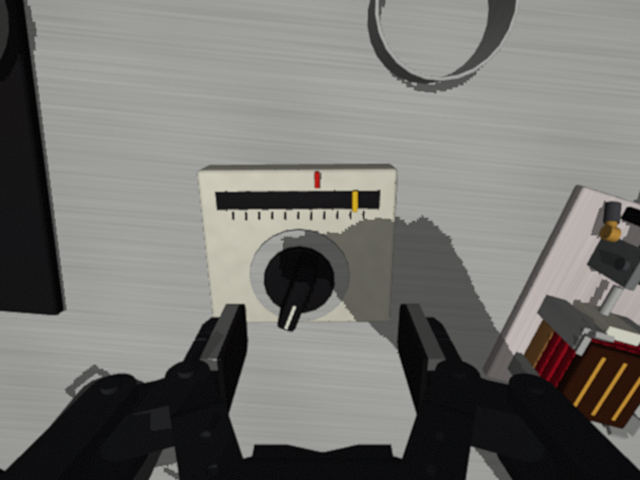

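The picture shows the pointer at (355,200), the mark at (317,180) and the knob bar around (297,290). The lever is down and the plaque on. The knob needs about 79° clockwise.

```bash
python3 -c "
from h import *
print(np.round(r.get_obs()['joints'],2))
rows((.5202,.2581,.12,-105.1),(.5202,.2581,.0675,-105.1))"
```

```text
[-0.2   0.47 -0.41  1.72  0.22  1.   -2.17]
[[-0.1943, -0.0672, 0.3229], [-0.0002, -0.0021, 0.228]] max 0.32
[[-0.195, -0.0673, 0.5329], [-0.0002, -0.0021, 0.228]] max 0.53
```

Request:
{"op": "servo_tool", "data": {"commands": [[[-0.195, -0.067, 0.2], [0, 0, -0.886]], [[-0.195, -0.067, 0.2], [0, 0, -0.886]], [[-0.195, -0.067, 0.2], [0, 0, -0.886]], [[-0.195, -0.067, 0.2], [0, 0, -0.886]], [[-0.195, -0.067, 0.2], [0, 0, -0.886]], [[-0.195, -0.067, 0.2], [0, 0, -0.886]], [[-0.195, -0.067, 0.2], [0, 0, -0.886]], [[-0.195, -0.067, 0.2], [0, 0, -0.886]], [[-0.195, -0.067, 0.2], [0, 0, -0.886]], [[-0.195, -0.067, 0.2], [0, 0, -0.886]], [[-0.195, -0.067, 0.2], [0, 0, -0.886]], [[-0.195, -0.067, 0.2], [0, 0, -0.886]]]}}

```text
clock: 44.7
tcp_pos: [0.5197, 0.2586, 0.1507]
orientation: [2.312, 2.124, 0.004]
contact_force: [-0.5, 0.4, -0.2]
grip_width: 0.0597
gripper_force: 0.0
```

```bash
python3 -c "
from h import *
print(np.round(r.get_obs()['joints'],2))
rows((.5202,.2581,.12,74.9))"
```

```text
[-0.02  0.54 -0.72  1.84  0.44  0.93 -1.03]
[[-0.0017, 0.0015, 0.123], [0.002, 0.0012, -0.8864]] max 0.12
```

Request:
{"op": "servo_tool", "data": {"commands": [[[-0.002, 0.001, 0.08], [0.002, 0.001, -0.886]], [[-0.002, 0.001, 0.08], [0.002, 0.001, -0.886]], [[-0.002, 0.001, 0.08], [0.002, 0.001, -0.886]], [[-0.002, 0.001, 0.08], [0.002, 0.001, -0.886]], [[-0.002, 0.001, 0.08], [0.002, 0.001, -0.886]], [[-0.002, 0.001, 0.08], [0.002, 0.001, -0.886]], [[-0.002, 0.001, 0.08], [0.002, 0.001, -0.886]], [[-0.002, 0.001, 0.08], [0.002, 0.001, -0.886]], [[-0.002, 0.001, 0.08], [0.002, 0.001, -0.886]], [[-0.002, 0.001, 0.08], [0.002, 0.001, -0.886]], [[-0.002, 0.001, 0.08], [0.002, 0.001, -0.886]], [[-0.002, 0.001, 0.08], [0.002, 0.001, -0.886]]]}}

```text
clock: 45.9
tcp_pos: [0.5199, 0.2582, 0.1307]
orientation: [0.414, 3.114, -0.0]
contact_force: [-0.1, -0.3, 0.1]
grip_width: 0.0597
gripper_force: 0.0
```

```bash
python3 -c "
from h import *
print(np.round(r.get_obs()['joints'],2))
rows((.5202,.2581,.0675,74.9))"
```

```text
[ 0.16  0.69 -1.02  1.84  0.69  1.01  0.17]
[[-0.0012, -0.0001, 0.2527], [-0.0002, 0.0001, -0.0006]] max 0.25
```

Request:
{"op": "servo_tool", "data": {"commands": [[[-0.001, 0, 0.1], [0, 0, 0]], [[-0.001, 0, 0.18], [0, 0, 0]], [[-0.001, 0, 0.23], [0, 0, 0]], [[-0.001, 0, 0.252], [0, 0, 0]], [[-0.001, 0, 0.252], [0, 0, 0]], [[-0.001, 0, 0.252], [0, 0, 0]], [[-0.001, 0, 0.252], [0, 0, 0]]]}}

```text
clock: 46.6
tcp_pos: [0.5205, 0.2587, 0.0685]
orientation: [0.411, 3.114, 0.001]
contact_force: [0.5, 0.0, -0.2]
grip_width: 0.0597
gripper_force: 0.0
```

Request:
{"op": "servo_tool", "data": {"commands": [[[0, 0, 0], [0, 0, 0]], [[0, 0, 0], [0, 0, 0]], [[0, 0, 0], [0, 0, 0]], [[0, 0, 0], [0, 0, 0]], [[0, 0, 0], [0, 0, 0]], [[0, 0, 0], [0, 0, 0]], [[0, 0, 0], [0, 0, 0]], [[0, 0, 0], [0, 0, 0]]], "claw": 1, "squeeze": 30}}

```text
clock: 47.4
tcp_pos: [0.5202, 0.258, 0.068]
orientation: [0.411, 3.114, -0.001]
contact_force: [-1.6, -2.6, 6.5]
grip_width: 0.0138
gripper_force: 33.0
```

Now turn 79° clockwise.

Request:
{"op": "servo_tool", "data": {"commands": [[[0, 0, 0], [0, 0, 0.08]], [[0, 0, 0], [0, 0, 0.16]], [[0, 0, 0], [0, 0, 0.24]], [[0, 0, 0], [0, 0, 0.32]], [[0, 0, 0], [0, 0, 0.4]], [[0, 0, 0], [0, 0, 0.48]], [[0, 0, 0], [0, 0, 0.56]], [[0, 0, 0], [0, 0, 0.64]], [[0, 0, 0], [0, 0, 0.72]], [[0, 0, 0], [0, 0, 0.8]], [[0, 0, 0], [0, 0, 0.86]], [[0, 0, 0], [0, 0, 0.879]], [[0, 0, 0], [0, 0, 0.879]], [[0, 0, 0], [0, 0, 0.879]], [[0, 0, 0], [0, 0, 0.879]]]}}

```text
clock: 48.9
tcp_pos: [0.5192, 0.2573, 0.068]
orientation: [2.299, 2.139, -0.004]
contact_force: [-5.1, -3.5, 10.6]
grip_width: 0.0133
gripper_force: 33.6
```

```bash
python3 -c "
from h import *
T=tool();print(np.degrees(np.arctan2(T[1,1],T[0,1])))
p,d,T=shot('w22')
" ; python3 knob.py w22
```

```text
-4.13927519307729
[0.5383 0.2602 5.5694] 149 0.25
(0, 1) 60 [-0.13  0.    0.16]
(0, -1) 16 [0.41 1.06 1.69]
(1, 0) 49 [-0.12  0.    0.12]
(-1, 0) 24 [3.   3.19 3.41]
pointer 555 x [0.0356 0.0507] y [-0.0174 -0.0139 -0.0104]
mark 337 x [0.0529 0.0646] y [-0.0156 -0.0128 -0.01  ]
bar 6602 519.9183349609375 259.1802978515625 39.90468978881836 47.704811096191406 dir -57.369834899902344 z 0.07463055569389762 mean [0.52034892 0.26294961]
```

Request:
{"op": "servo_tool", "data": {"commands": [[[0, 0, 0], [0, 0, 0.02]], [[0, 0, 0], [0, 0, 0.04]], [[0, 0, 0], [0, 0, 0.045]], [[0, 0, 0], [0, 0, 0.045]], [[0, 0, 0], [0, 0, 0.045]]]}}

```text
clock: 49.45
tcp_pos: [0.5192, 0.2573, 0.068]
orientation: [2.374, 2.056, -0.004]
contact_force: [-4.3, -4.8, 9.1]
grip_width: 0.0134
gripper_force: 33.6
```

Request:
{"op": "servo_tool", "data": {"commands": [[[0, 0, 0], [0, 0, 0]], [[0, 0, 0], [0, 0, 0]], [[0, 0, 0], [0, 0, 0]], [[0, 0, -0.1], [0, 0, 0]], [[0, 0, -0.2], [0, 0, 0]], [[0, 0, -0.28], [0, 0, 0]], [[0, 0, -0.28], [0, 0, 0]], [[0, 0, -0.28], [0, 0, 0]]], "claw": 0.5}}

```text
clock: 50.25
tcp_pos: [0.5202, 0.2582, 0.1376]
orientation: [2.374, 2.057, 0.001]
contact_force: [-0.3, 0.1, 0.1]
grip_width: 0.0429
gripper_force: 0.0
```

```bash
python3 -c "
from h import *
print(np.round(r.get_obs()['joints'],2))
rows((.57,.245,.16,-84.5),(.57,.245,.16,-44))"
```

```text
[-0.04  0.55 -0.69  1.85  0.44  0.9  -1.09]
[[-0.0239, 0.2048, -0.0894], [0.0003, -0.0003, 0.8479]] max 0.2
[[-0.0239, 0.2048, -0.0894], [0.0004, -0.0002, 0.3979]] max 0.2
```

Request:
{"op": "servo_tool", "data": {"commands": [[[-0.024, 0.205, -0.05], [0, 0, 0.848]], [[-0.024, 0.205, -0.05], [0, 0, 0.848]], [[-0.024, 0.205, -0.05], [0, 0, 0.848]], [[-0.024, 0.205, -0.05], [0, 0, 0.848]], [[-0.024, 0.205, -0.05], [0, 0, 0.848]], [[-0.024, 0.205, -0.05], [0, 0, 0.848]], [[-0.024, 0.205, -0.05], [0, 0, 0.848]], [[-0.024, 0.205, -0.05], [0, 0, 0.848]], [[-0.024, 0.205, -0.05], [0, 0, 0.848]], [[-0.024, 0.205, -0.05], [0, 0, 0.848]], [[-0.024, 0.205, -0.05], [0, 0, 0.848]], [[-0.024, 0.205, -0.05], [0, 0, 0.848]]]}}

```text
clock: 51.45
tcp_pos: [0.5697, 0.2449, 0.1496]
orientation: [3.137, 0.155, -0.001]
contact_force: [0.4, 0.4, 0.7]
grip_width: 0.0426
gripper_force: 0.0
```

```bash
python3 -c "
from h import *
p,d,T=shot('w23');print(T[:3,3])" ; sed -i 's/\[5,50,95\]/[1,50,99]/' knob.py; python3 knob.py w23; python3 knob.py w21 | grep -E 'pointer|mark'
```

```text
[0.56967514 0.24487845 0.14955638]
[0.5397 0.2588 5.9572] 156 0.25
(0, 1) 50 [-0.12  0.    0.12]
(0, -1) 31 [-1.12  3.13  3.5 ]
(1, 0) 50 [-0.13  0.    0.25]
(-1, 0) 25 [1.   2.25 3.63]
pointer 186 x [0.0348 0.0503] y [-0.0141 -0.0121 -0.0097]
mark 107 x [0.0528 0.064 ] y [-0.0148 -0.013  -0.0117]
bar 1593 519.5516967773438 252.5244598388672 41.15133285522461 14.313097953796387 dir 81.79389953613281 z 0.07450505828313608 mean [0.52090989 0.25199077]
pointer 150 x [0.0344 0.0496] y [-0.0439 -0.0412 -0.0385]
mark 70 x [0.0528 0.0639] y [-0.0151 -0.0135 -0.0121]
```

Request:
{"op": "servo_tool", "data": {"commands": [[[0, 0, 0.08], [0, 0, 0]], [[0, 0, 0.16], [0, 0, 0]], [[0, 0, 0.16], [0, 0, 0]], [[0, 0, 0.16], [0, 0, 0]]]}}

```text
clock: 51.9
tcp_pos: [0.5699, 0.2449, 0.1102]
orientation: [3.138, 0.152, -0.001]
contact_force: [0.2, 1.1, -0.2]
grip_width: 0.0427
gripper_force: 0.0
```

```bash
python3 -c "
from h import *
p,d,T=shot('w24');print(T[:3,3])" ;python3 knob.py w24
python3 - <<'E'
from h import *
p,d,T=load('w24')
h=cv2.cvtColor(p,cv2.COLOR_RGB2HSV).astype(int);H,S,V=h[...,0],h[...,1],h[...,2]
for n,k in(('ptr',(H>18)&(H<34)&(S>140)&(V>60)),('mark',((H<8)|(H>172))&(S>130)&(V>60))):
    k=k.copy();k[300:]=0;k[:,:220]=0;k[:,420:]=0
    w=ray('wrist',np.argwhere(k)[:,::-1],.037,T)[:,:2];(x,y),(a,b),th=cv2.minAreaRect((w*1000).astype(np.float32));print(n,len(w),x,y,a,b,th)
    print([(v,np.where(k[v])[0].min(),np.where(k[v])[0].max()) for v in np.where(k.any(1))[0][::4]])
rows((.5203,.2580,.12,-8.2),)
print(np.round(r.get_obs()['joints'],2))
E
```

```text
[0.56990465 0.24490793 0.11023663]
[0.5399 0.2587 5.8657] 159 0.25
(0, 1) 54 [-0.13  0.    0.12]
(0, -1) 28 [-0.12  2.94  3.78]
(1, 0) 50 [-0.12  0.    0.13]
(-1, 0) 27 [-1.94  1.25  1.88]
pointer 260 x [0.0349 0.0501] y [-0.0143 -0.0117 -0.0095]
mark 153 x [0.0528 0.0645] y [-0.0145 -0.0129 -0.0113]
bar 2165 519.41943359375 250.90423583984375 38.6060791015625 15.148706436157227 dir 80.80701446533203 z 0.07445472455381869 mean [0.52110206 0.25132205]
ptr 260 583.358154296875 251.2364959716797 16.22431182861328 4.772500991821289 5.331851959228516
[(np.int64(226), np.int64(311), np.int64(311)), (np.int64(230), np.int64(309), np.int64(317)), (np.int64(234), np.int64(309), np.int64(318)), (np.int64(238), np.int64(309), np.int64(318)), (np.int64(242), np.int64(309), np.int64(318)), (np.int64(246), np.int64(309), np.int64(318)), (np.int64(250), np.int64(310), np.int64(317)), (np.int64(254), np.int64(311), np.int64(316))]
mark 153 599.5103149414062 251.9043426513672 11.70756721496582 3.1003074645996094 5.332261085510254
[(np.int64(200), np.int64(313), np.int64(317)), (np.int64(204), np.int64(312), np.int64(318)), (np.int64(208), np.int64(312), np.int64(318)), (np.int64(212), np.int64(312), np.int64(318)), (np.int64(216), np.int64(312), np.int64(318)), (np.int64(220), np.int64(313), np.int64(318))]
[[-0.1945, -0.0701, -0.0364], [0.0002, -0.0005, -0.8475]] max 0.19
[-0.24  0.57 -0.36  1.78  0.26  0.83 -2.2 ]
```

Request:
{"op": "servo_tool", "data": {"commands": [[[-0.1945, -0.07, -0.036], [0, 0, -0.8475]], [[-0.1945, -0.07, -0.036], [0, 0, -0.8475]], [[-0.1945, -0.07, -0.036], [0, 0, -0.8475]], [[-0.1945, -0.07, -0.036], [0, 0, -0.8475]], [[-0.1945, -0.07, -0.036], [0, 0, -0.8475]], [[-0.1945, -0.07, -0.036], [0, 0, -0.8475]], [[-0.1945, -0.07, -0.036], [0, 0, -0.8475]], [[-0.1945, -0.07, -0.036], [0, 0, -0.8475]], [[-0.1945, -0.07, -0.036], [0, 0, -0.8475]], [[-0.1945, -0.07, -0.036], [0, 0, -0.8475]], [[-0.1945, -0.07, -0.036], [0, 0, -0.8475]], [[-0.1945, -0.07, -0.036], [0, 0, -0.8475]]]}}

```text
clock: 53.15
tcp_pos: [0.5202, 0.2578, 0.1197]
orientation: [2.377, 2.053, 0.001]
contact_force: [0.8, 0.4, 0.1]
grip_width: 0.0426
gripper_force: 0.0
```

```bash
python3 -c "
from h import *
rows((.5203,.2580,.068,-8.2))"
```

```text
[[0.0007, 0.0001, 0.207], [0.0006, -0.0001, -0.002]] max 0.21
```

Request:
{"op": "servo_tool", "data": {"commands": [[[0, 0, 0.1], [0, 0, -0.002]], [[0, 0, 0.17], [0, 0, -0.002]], [[0, 0, 0.205], [0, 0, -0.002]], [[0, 0, 0.205], [0, 0, -0.002]], [[0, 0, 0.205], [0, 0, -0.002]], [[0, 0, 0.205], [0, 0, -0.002]]]}}

```text
clock: 53.75
tcp_pos: [0.5204, 0.2582, 0.0687]
orientation: [2.372, 2.06, 0.002]
contact_force: [0.8, -0.9, 0.5]
grip_width: 0.0427
gripper_force: 0.0
```

Request:
{"op": "servo_tool", "data": {"commands": [[[0, 0, 0], [0, 0, 0]], [[0, 0, 0], [0, 0, 0]], [[0, 0, 0], [0, 0, 0]], [[0, 0, 0], [0, 0, 0]], [[0, 0, 0], [0, 0, 0]], [[0, 0, 0], [0, 0, -0.015]], [[0, 0, 0], [0, 0, -0.029]], [[0, 0, 0], [0, 0, -0.029]], [[0, 0, 0], [0, 0, -0.029]]], "claw": 1}}

```text
clock: 54.65
tcp_pos: [0.5194, 0.2581, 0.0687]
orientation: [2.324, 2.114, -0.0]
contact_force: [-3.4, -1.4, 6.4]
grip_width: 0.0133
gripper_force: 30.7
```

Request:
{"op": "servo_tool", "data": {"commands": [[[0, 0, 0], [0, 0, 0]], [[0, 0, 0], [0, 0, 0]], [[0, 0, 0], [0, 0, 0]], [[0, 0, -0.1], [0, 0, 0]], [[0, 0, -0.2], [0, 0, 0]], [[0, 0, -0.24], [0, 0, 0]], [[0, 0, -0.24], [0, 0, 0]], [[0, 0, -0.24], [0, 0, 0]]], "claw": 0.5}}

```text
clock: 55.45
tcp_pos: [0.5197, 0.2573, 0.1272]
orientation: [2.324, 2.113, -0.001]
contact_force: [-0.9, 0.3, -0.8]
grip_width: 0.0427
gripper_force: 0.0
```

```bash
python3 -c "
from h import *
rows((.57,.245,.112,-84.5))"
```

```text
[[-0.0299, 0.2051, 0.0609], [0.0002, 0.0006, 0.8783]] max 0.21
```

Request:
{"op": "servo_tool", "data": {"commands": [[[-0.03, 0.205, 0], [0, 0, 0.878]], [[-0.03, 0.205, 0], [0, 0, 0.878]], [[-0.03, 0.205, 0], [0, 0, 0.878]], [[-0.03, 0.205, 0], [0, 0, 0.878]], [[-0.03, 0.205, 0], [0, 0, 0.878]], [[-0.03, 0.205, 0], [0, 0, 0.878]], [[-0.03, 0.205, 0], [0, 0, 0.878]], [[-0.03, 0.205, 0], [0, 0, 0.878]], [[-0.03, 0.205, 0], [0, 0, 0.878]], [[-0.03, 0.205, 0.06], [0, 0, 0.878]], [[-0.03, 0.205, 0.06], [0, 0, 0.878]], [[-0.03, 0.205, 0.06], [0, 0, 0.878]], [[-0.03, 0.205, 0.06], [0, 0, 0.878]]]}}

```text
clock: 56.75
tcp_pos: [0.5701, 0.2454, 0.1128]
orientation: [3.138, 0.153, -0.001]
contact_force: [-1.0, 0.3, 0.4]
grip_width: 0.0425
gripper_force: 0.0
```

```bash
python3 -c "
from h import *
p,d,T=shot('w25');print(T[:3,3])" ;python3 knob.py w25
python3 - <<'E'
from h import *
p,d,T=load('w25')
h=cv2.cvtColor(p,cv2.COLOR_RGB2HSV).astype(int);H,S,V=h[...,0],h[...,1],h[...,2]
for n,k in(('ptr',(H>18)&(H<34)&(S>140)&(V>60)),('mark',((H<8)|(H>172))&(S>130)&(V>60))):
    k=k.copy();k[300:]=0;k[:,:220]=0;k[:,420:]=0
    w=ray('wrist',np.argwhere(k)[:,::-1],.037,T)[:,:2];print(n,(w.mean(0)*1000).round(2))
E
```

```text
[0.57013766 0.24542415 0.11280902]
[0.5399 0.2588 5.6874] 161 0.25
(0, 1) 54 [-0.12  0.    0.13]
(0, -1) 29 [0.88 3.12 4.  ]
(1, 0) 50 [0.   0.   0.13]
(-1, 0) 28 [-0.47  1.12  2.  ]
pointer 241 x [0.0347 0.0501] y [-0.0148 -0.0127 -0.0105]
mark 144 x [0.0529 0.0642] y [-0.0143 -0.0128 -0.0112]
bar 2143 519.5831298828125 251.23324584960938 38.84598159790039 15.02856731414795 dir 84.66789245605469 z 0.07444913925452093 mean [0.52136602 0.25151757]
ptr [583.66 250.41]
mark [599.54 251.85]
```

Request:
{"op": "servo_tool", "data": {"commands": [[[0, 0, -0.1], [0, 0, 0]], [[0, 0, -0.3], [0, 0, 0]], [[0, 0, -0.4], [0, 0, 0]], [[0, 0, -0.4], [0, 0, 0]]]}}

```text
clock: 57.2
tcp_pos: [0.5726, 0.2469, 0.2182]
orientation: [-3.135, -0.152, -0.013]
contact_force: [0.2, -0.8, 0.0]
grip_width: 0.0428
gripper_force: 0.0
```

Run:
```python
from h import *
p,d=r.grab_frame('scene')
u,v=map(int,proj('scene',(.634,-.021,.055)));print('pad',pt('scene',(u,v),float(np.median(d[v-1:v+2,u-1:u+2]))).round(4))
u,v=map(int,proj('scene',(.4655,.013,.072)));print('plaque',p[v,u],pt('scene',(u,v),float(np.median(d[v-1:v+2,u-1:u+2]))).round(4))
q=cv2.imread('pics/scene0.png')[:,:,::-1].astype(int)
for n,(a,b,c,e) in dict(ring=(400,290,455,345),pot=(445,150,505,215),mould=(115,210,170,270)).items():print(n,'diff',np.abs(p[b:e,a:c].astype(int)-q[b:e,a:c]).mean().round(2))
t,_=r.grab_frame('top');print(squares('top',t,'plaque',.072,tol=.02))
print(r.hand_in())
```

```text
pad [ 0.6346 -0.0215  0.0561]
plaque [157 124  75] [0.4661 0.0117 0.0738]
ring diff 5.93
pot diff 19.85
mould diff 5.17
[[0.4645, 0.0128, -11.1, 62.2, 63.6]]
the job is handed in; nothing more can be done
None
```

The job is handed in at about 57 s: the cake is stacked square (sponge, three inserts, plaque), the lever is latched down, and the pointer is within about 0.2 mm of the mark; the ring, pot and mould were never approached, though my final image check on them was only rough.

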